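# Free the stuck vials and lock them in the carrier

### The job

Draw the steel rod out of the carrier and lay it on the bench. Work every vial in the clamping block loose by rocking it side to side along the row until both its jaws give, then lift it out and stand it upright in a pocket of the white carrier, fully home with its collar resting on the carrier, letting none fall over. When all are in, slide the rod back through both eyelets of the carrier, over the caps, until its orange grip is up against the end plate, and let go; do not disturb the jar, the beaker or the timer.

Things in the scene. Friction and masses are not known exactly. Their poses are not given: they have to be found in the camera images.
- block: Fixed clamping block, aluminium base and blue walls, 270 x 90 x 68 mm; vials stand in wells in a row along its own x, at x = -80, 0, +80 mm, feet 10 mm above the bench in 21 mm square recesses 10 mm deep. Walls along the row stand 23 to 35 mm from its centre line, tops at 68 mm: a vial can lean along the row, hardly across it. Origin: centre of underside; z up.
- vial_1: Amber vial, blue cap, about 110 g, 110 mm tall; may be absent. Origin: centre of its foot; z up its axis. Foot 18 mm wide, tapering out to the body of 26 by 20 mm up, cap 30 (from 88 to 110 mm up), steel collar 40 (36 to 42 mm up). In the block two red jaws grip over the collar: pulled straight up it rises about 4 mm and sticks; pulling harder does not help.
- jaw_1a (a joint): Red jaw on the side of the block's -x of the well at block x = -80 mm. Value: m moved outward, 0 to 0.0085. Stiff (8 N), stays where pushed; its face starts 14.5 mm from the well's centre, 46 to 56 mm above the vial's foot. Leaning the vial's cap about 18 mm along the row that way (5 N) pushes it fully out; the collar passes once both jaws of the well are past about 0.0065.
- jaw_1b (a joint): Red jaw on the side of the block's +x of the well at block x = -80 mm. Value: m moved outward, 0 to 0.0085. Stiff (8 N), stays where pushed; its face starts 14.5 mm from the well's centre, 46 to 56 mm above the vial's foot. Leaning the vial's cap about 18 mm along the row that way (5 N) pushes it fully out; the collar passes once both jaws of the well are past about 0.0065.
- vial_2: Amber vial, green cap, about 110 g, 110 mm tall; may be absent. Origin: centre of its foot; z up its axis. Foot 18 mm wide, tapering out to the body of 26 by 20 mm up, cap 30 (from 88 to 110 mm up), steel collar 40 (36 to 42 mm up). In the block two red jaws grip over the collar: pulled straight up it rises about 4 mm and sticks; pulling harder does not help.
- jaw_2a (a joint): Red jaw on the side of the block's -x of the well at block x = 0 mm. Value: m moved outward, 0 to 0.0085. Stiff (8 N), stays where pushed; its face starts 14.5 mm from the well's centre, 46 to 56 mm above the vial's foot. Leaning the vial's cap about 18 mm along the row that way (5 N) pushes it fully out; the collar passes once both jaws of the well are past about 0.0065.
- jaw_2b (a joint): Red jaw on the side of the block's +x of the well at block x = 0 mm. Value: m moved outward, 0 to 0.0085. Stiff (8 N), stays where pushed; its face starts 14.5 mm from the well's centre, 46 to 56 mm above the vial's foot. Leaning the vial's cap about 18 mm along the row that way (5 N) pushes it fully out; the collar passes once both jaws of the well are past about 0.0065.
- vial_3: Amber vial, yellow cap, about 110 g, 110 mm tall; may be absent. Origin: centre of its foot; z up its axis. Foot 18 mm wide, tapering out to the body of 26 by 20 mm up, cap 30 (from 88 to 110 mm up), steel collar 40 (36 to 42 mm up). In the block two red jaws grip over the collar: pulled straight up it rises about 4 mm and sticks; pulling harder does not help.
- jaw_3a (a joint): Red jaw on the side of the block's -x of the well at block x = 80 mm. Value: m moved outward, 0 to 0.0085. Stiff (8 N), stays where pushed; its face starts 14.5 mm from the well's centre, 46 to 56 mm above the vial's foot. Leaning the vial's cap about 18 mm along the row that way (5 N) pushes it fully out; the collar passes once both jaws of the well are past about 0.0065.
- jaw_3b (a joint): Red jaw on the side of the block's +x of the well at block x = 80 mm. Value: m moved outward, 0 to 0.0085. Stiff (8 N), stays where pushed; its face starts 14.5 mm from the well's centre, 46 to 56 mm above the vial's foot. Leaning the vial's cap about 18 mm along the row that way (5 N) pushes it fully out; the collar passes once both jaws of the well are past about 0.0065.
- carrier: Fixed white carrier, 66 x 180 x 46 mm, with three square pockets 31 mm wide and 40 mm deep in a row along its own y, 56 mm apart. At either end an upright aluminium eyelet plate, 8 mm thick, outer faces at y = +-90 mm, 44 mm wide, top 157 mm above the bench. Origin: centre of its underside on the bench; z up.
- pocket_1 (a point): Where the foot's centre comes to rest in the carrier's pocket at its y = -56 mm, 10 mm above the bench; a vial fully home hangs there by its collar, which rests on the carrier's top, 46 mm above the bench.
- pocket_2 (a point): Where the foot's centre comes to rest in the carrier's pocket at its y = 0 mm, 10 mm above the bench; a vial fully home hangs there by its collar, which rests on the carrier's top, 46 mm above the bench.
- pocket_3 (a point): Where the foot's centre comes to rest in the carrier's pocket at its y = 56 mm, 10 mm above the bench; a vial fully home hangs there by its collar, which rests on the carrier's top, 46 mm above the bench.
- eye_right (a point): Centre of the eyelet hole (22 mm in diameter, axis along the carrier's y) in the end plate at the carrier's y = -86 mm, 135 mm above the bench.
- eye_left (a point): The same at the carrier's y = +86 mm. The line through both holes passes 15 mm above the caps of vials that stand in the pockets.
- rod: Loose rod, about 80 g: flat orange grip 50 x 30 x 14 mm (wider than the eyelets) with a round-nosed steel shaft 14 mm in diameter and 200 mm long out of its end. Starts resting in both eyelets, grip at the carrier's -y end. Origin: underside of the grip, below its centre; x along the shaft to the tip, y across the grip, z up; shaft axis at z = 7 mm.
- rod_root (a point): Point on the shaft's axis where it leaves the grip, 25 mm from the grip's centre.
- rod_tip (a point): The very end of the shaft, 225 mm from the grip's centre.
- jar: Bystander: amber jar, 56 mm in diameter, 75 mm tall. Origin: centre of its underside.
- beaker: Bystander: white beaker, 70 mm in diameter, 80 mm tall. Origin: centre of its underside.
- timer: Bystander: flat grey timer, 50 x 75 x 25 mm. Origin: centre of its underside.
Things that resemble listed ones, but are neither listed nor needed, are in the scene too. Leave any pink look-alike of the vial_2 alone.

How it is judged:
By the outcome, as a careful person would: the job done as asked, in the order asked, and still so for the second after the job is handed in, with the robot touching nothing.
Of vial_1, vial_2, vial_3 only 2 to 3 are there at a start; the rules pass over those that are not, and their reading is None.
At some moment in a run one of rod may be knocked a few centimetres aside while the robot is not near it.
It also fails if it takes over 210 s, if anything falls off the work surface, if the arm or the gripper's body presses on something with over 40 N, if the wrist force passes 120 N, or if a joint passes its speed limit or range.

### The arm

A 6-joint arm with a two-finger parallel gripper is mounted at the origin on the work surface. World frame = base frame: x ahead of the robot, y to its left, z up, the work surface at z = 0. Lengths are in m, angles in rad, forces in N, time in s.
With the tool pointing down it reaches from about 0.35 to 0.85 m from the base axis. Payload 8.1 kg.
Tool frame: the origin (TCP) lies on the centre line of the jaws, within the pads' length; the fingertips stand 17 mm ahead of it and the grasp point (between the pads) lies 2 mm behind it; x points along the fingers, z is the direction in which the jaws open and shut, and the axes are right-handed (so a half turn about x gives the same grasp; the last joint's range is limited). The gripper opens to 93 mm and grips with 3 to 60 N. Pads are 15 mm wide; open, the fingers measure 128 mm over their backs; the gripper's body (75 mm by 188 mm) begins 65 mm behind the grasp point.
Start: joints at [1.188, 0.13, 1.488, -0, 1.523, -0.085], TCP at [0.176, 0.574, 0.236] pointing down, gripper open.
Joint ranges: [-2.96, 2.96], [-0.89, 2.26], [0.02, 2.5], [-1.34, 4.48], [0, 2.73], [-2.66, 2.66]. Speed limits (rad/s): [2.39, 2.39, 2.79, 3.14, 3.14, 3.14].

### API

Orientations are given as a rotation vector (axis times angle).
In Python, from plant import telemetry, optics, workorder gives the robot as it stands.
- The arm moves only by the shell command python3 -m inch 'ROWS' [FORCE]. ROWS is JSON, a list that holds one entry, the list of rows, each a list of 7 numbers: the shift along the tool's x, y, z in m, then the turn, a rotation vector about the tool's x, y, z in rad, then the opening, from 0 (shut) to 1 (fully open). In form: [[[tx, ty, tz, ax, ay, az, grip], ...]]. A call has 1 to 20 rows; each row shifts and turns the pose as measured when the row begins, along the tool's axes as they then stand; what a row does not reach is not made up. A row lasts 1/10 s, in which the tool goes at most 50 mm and 8.59 degrees, less where a joint would pass 70% of its speed; a pose out of reach is approached as far as the arm can. A call is refused whole if a number of a shift passes 0.05 or a number of a turn 0.15, either way. A call with a gripper value outside its range is refused whole. The fingers move at their own pace and stop on an object; FORCE is the grip in N (left out, the last holds). Time passes only in rows, so rows that do not move let the fingers close. It gives the time, the measured TCP pose, the force and the opening at its end, in the units of the state.
- telemetry.read_state(): the state, without advancing time (a new reading comes with each control period).
- optics.read_camera(name): name is "scene" or "top"; returns a dict with "frame" (480x640x3 uint8, blue, green, red), "fx", "fy", "cx", "cy" (pixels), "rvec" (rotation vector, rad) and "tvec" (3), from world to camera coordinates, as OpenCV has them. Camera axes: x right, y down, z forward; pixel columns grow to the right and rows downward; lengths in m; the calibration is good to about 2 mm. A picture is of the moment at which its call begins. There is no depth.
- workorder.close_job(): hands the job in, once; it reports no verdict.
The state is a dict: "t": time; "q": joint angles; "dq": joint speeds; "joint_torque": joint torques, N m; "tool_pos": TCP position; "orientation": TCP orientation; "force": force on the tool from outside, world axes, zero at the start; "wrist_torque": the same for the moment, N m; "opening": finger opening in m.
Only numpy, scipy, OpenCV 4.12 (cv2) and the standard library are available. Lean on these libraries where they do the work, as an engineer would, in place of code of your own. Each camera call takes 0.05 s, during which the arm holds its last target. There are 200 camera calls.

## Working session

There is one attempt and no reset: what is moved stays moved. The work goes in short steps, Python scripts to look and compute and a shell command to move; the robot and the scene stay as the last step left them, time stands still between calls to the robot, and variables do not carry over. Pictures are saved under pics/ and viewed, on a budget of 14 in all, crops included, one or two more only if the job needs it, and the job is handed in when it is done.

```bash
ls; mkdir -p pics; python3 - <<'E'
from plant import telemetry, optics
import cv2
print(telemetry.read_state())
for n in("scene","top"):
    c=optics.read_camera(n); print(n,{k:c[k] for k in c if k!='frame'})
    cv2.imwrite(f"pics/{n}0.png",c['frame'])
E
```

```text
pics
{'t': 0.0, 'q': array([ 1.18763181e+00,  1.31165451e-01,  1.48925644e+00,  8.26684163e-06,
        1.52297542e+00, -8.54032167e-02]), 'dq': array([-1.85791323e-03, -1.72696893e-04, -1.69834622e-03, -1.21919117e-03,
        2.97050603e-05, -5.82441104e-04]), 'joint_torque': array([-3.52341005e-03, -5.59826446e+01, -4.91762173e+01,  7.62742292e-02,
        3.58199375e-02, -1.20825202e-04]), 'tool_pos': array([0.1758101 , 0.57311806, 0.23459739]), 'orientation': array([-0.98811092,  1.33705709,  0.98655292]), 'force': array([-0.33702766, -0.76804947, -0.22326465]), 'wrist_torque': array([-0.036957  , -0.00092319, -0.03849734]), 'opening': 0.09291004197775253}
scene {'fx': 593.1903627883313, 'fy': 593.1903627883313, 'cx': 325.09773867814016, 'cy': 248.8614140663881, 'rvec': array([ 1.21742364,  2.28788181, -1.00208587]), 'tvec': array([ 0.25460202, -0.3005843 ,  1.60634971])}
top {'fx': 492.4300118719743, 'fy': 492.4300118719743, 'cx': 320.6490099531887, 'cy': 240.56398795438295, 'rvec': array([ 2.15532296, -2.14669027,  0.14036038]), 'tvec': array([0.08271117, 0.59948408, 1.07795014])}
```

View pics/top0.png

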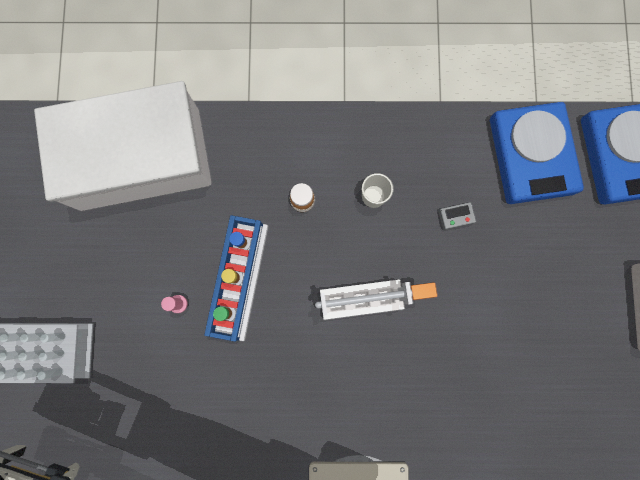

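View pics/scene0.png

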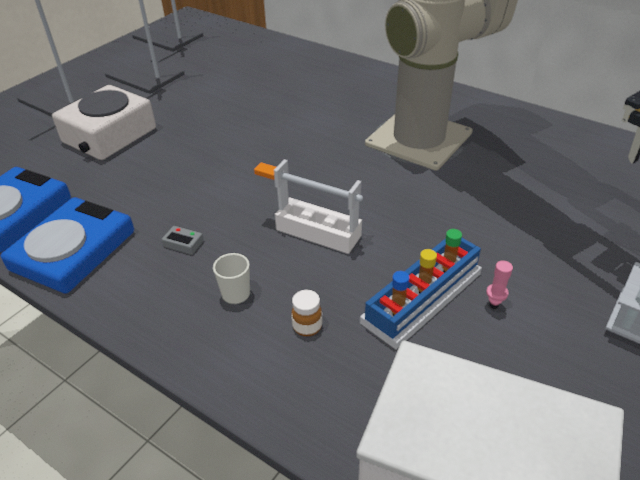

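The top view shows three vials in the block: blue cap (237,239), yellow (229,276) and green (221,314). The pink look-alike stands outside the block at (172,304). The carrier is at (362,299), with the rod's orange grip at (425,291). The jar is at (302,197), the beaker at (376,190) and the timer at (458,215).

Candidates for a vial are blue, yellow, green and pink. I take the three in the block and leave the pink one. The only candidate for the rod is the one with the orange grip in the carrier. One close crop next.

```bash
cat > h.py <<'E'
import numpy as np, cv2
from scipy.spatial.transform import Rotation as R
from plant import telemetry, optics
def cam(n): return optics.read_camera(n)
def P(c,X): 
    K=np.array([[c['fx'],0,c['cx']],[0,c['fy'],c['cy']],[0,0,1]])
    return cv2.projectPoints(np.asarray(X,float).reshape(-1,3),c['rvec'],c['tvec'],K,None)[0].reshape(-1,2)
def B(c,u,v,z):
    M=R.from_rotvec(c['rvec']).as_matrix(); C=-M.T@c['tvec']
    d=M.T@np.array([(u-c['cx'])/c['fx'],(v-c['cy'])/c['fy'],1]); return C+d*(z-C[2])/d[2]
def down(a,tilt=0):
    "tool x down, tool z horizontal at world angle a"
    z=np.array([np.cos(a),np.sin(a),0]); x=np.array([0,0,-1.]); return np.column_stack([x,np.cross(z,x),z])
def delta(pos,Rt=None):
    s=telemetry.read_state(); M=R.from_rotvec(s['orientation']).as_matrix()
    d=M.T@(np.array(pos)-s['tool_pos']); 
    r=np.zeros(3) if Rt is None else R.from_matrix(M.T@Rt).as_rotvec()
    np.set_printoptions(precision=4,suppress=True)
    print('t',round(s['t'],1),'pos',s['tool_pos'],'shift(mm)',(d*1e3).round(1),'turn',r.round(3),'F',s['force'].round(1),'open',round(s['opening'],4))
E
python3 - <<'E'
from h import *
c=cam("top");f=c['frame']
a=cv2.resize(f[205:350,190:280],None,fx=4,fy=4,interpolation=cv2.INTER_CUBIC)
b=cv2.resize(f[270:330,305:445],None,fx=3,fy=3,interpolation=cv2.INTER_CUBIC)
s=cam("scene")['frame'];d=cv2.resize(s[155:255,255:375],None,fx=3.5,fy=3.5,interpolation=cv2.INTER_CUBIC)
o=np.zeros((600,790,3),np.uint8);o[:580,:360]=a;o[:180,365:785]=b;o[190:540,365:785]=d
cv2.imwrite("pics/c1.png",o)
S=telemetry.read_state();print(R.from_rotvec(S['orientation']).as_matrix())
hsv=cv2.cvtColor(f,cv2.COLOR_BGR2HSV)
print(B(c,236.5,239,.12),B(c,229.5,276,.12),B(c,221,313.5,.12),B(c,424.5,291,.138))
E
```

```text
[[-4.40958898e-04 -9.55980139e-01  2.93431049e-01]
 [-1.08876811e-03  2.93431362e-01  9.55979524e-01]
 [-9.99999310e-01  1.02069311e-04 -1.17023186e-03]]
[0.59108486 0.26232062 0.12      ] [0.51306175 0.27484297 0.12      ] [0.43554007 0.29018941 0.12      ] [ 0.482983   -0.12758162  0.138     ]
```

View pics/c1.png

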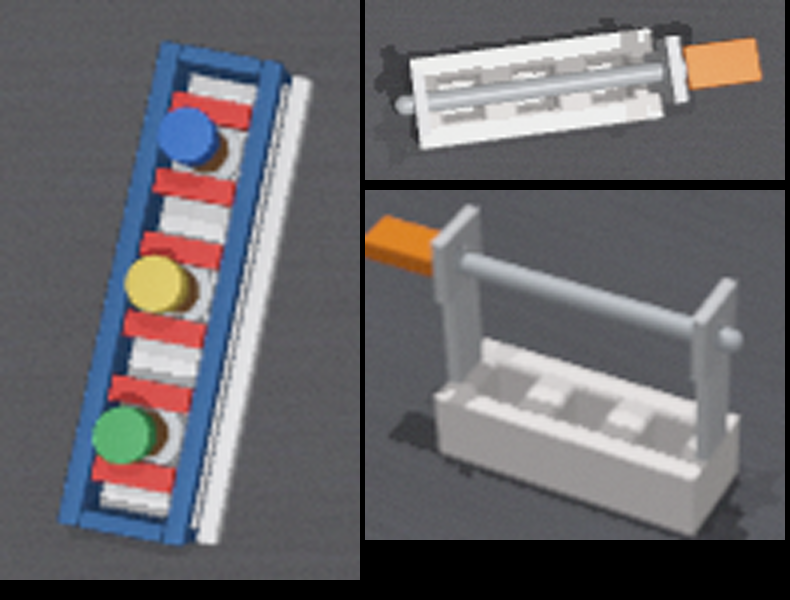

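The crop confirms the caps: blue (237,239), yellow (229,276), green (221,314), all between red jaws. Rod grip centre is at (424,291), tip at (318,305). The carrier top corners are near (321,290), (400,280), (324,319) and (404,309).

```bash
python3 - <<'E'
from h import *
c=cam("top");s=cam("scene")
g=lambda x,y:(190+(x-1.5)/4,205+(y-1.5)/4)
k=lambda x,y:(305+(x-365-1)/3,270+(y-1)/3)
W=[B(c,*g(*p),.068)[:2] for p in[(160,43),(60,523),(285,62),(187,543)]]
print('block corners',W,'centre',np.mean(W,0)); 
for i,j in((1,0),(3,2)): d=W[j]-W[i]; print('row ang',np.degrees(np.arctan2(d[1],d[0])),np.linalg.norm(d))
V=[B(c,*g(*p),.12)[:2] for p in[(188,137),(157,284),(124,435)]]
d=V[0]-V[2];print('caps',V,np.degrees(np.arctan2(d[1],d[0])),np.linalg.norm(d))
C=[B(c,*k(*p),.046)[:2] for p in[(412,60),(650,30),(422,148),(662,118)]]
print('carrier',C,np.mean(C,0),[np.degrees(np.arctan2(*(C[a]-C[b])[::-1])) for a,b in((0,1),(2,3))],np.linalg.norm(C[0]-C[1]),np.linalg.norm(C[0]-C[2]))
G=B(c,*k(723,63),.138)[:2];T=B(c,*k(405,104),.131)[:2];d=T-G
print('rod',G,T,np.degrees(np.arctan2(d[1],d[0])),np.linalg.norm(d))
# scene check: colour centroids vs. projected cap centres
H=cv2.cvtColor(s['frame'],cv2.COLOR_BGR2HSV)
for n,lo,hi in(('blue',105,125),('yel',22,32),('grn',50,80),('or',8,16)):
    m=cv2.inRange(H,(lo,150,90),(hi,255,255)); _,_,st,ce=cv2.connectedComponentsWithStats(m)
    print(n,[(a[:4].tolist(),a[4],b.round(1).tolist()) for a,b in zip(st[1:],ce[1:]) if a[4]>30])
print(P(s,[[*v,.109] for v in V]),P(s,[*G,.131]))
E
```

```text
block corners [array([0.65130463, 0.28823578]), array([0.38791288, 0.33466539]), array([0.64081751, 0.21830969]), array([0.37761038, 0.26579676])] centre [0.51441135 0.27675191]
row ang -9.99715980384734 0.2674526606371514
row ang -10.227121822823785 0.2674565728240691
caps [array([0.59135192, 0.26206405]), array([0.51383889, 0.27617121]), array([0.43579238, 0.29097294])] -10.527641166962638 0.15822293085518419
carrier [array([0.48794252, 0.08533736]), array([ 0.51090958, -0.09177839]), array([0.42339264, 0.07769004]), array([ 0.44604107, -0.09952779])] [ 0.46707145 -0.0070697 ] [np.float64(97.38846480879428), np.float64(97.28291712938649)] 0.17859864160470038 0.0650012958718117
rod [ 0.483656   -0.12657784] [0.45511986 0.0896911 ] 97.51661382004558 0.21814344817977654
blue [([0, 167, 134, 126], np.int32(7518), [56.2, 232.8]), ([365, 238, 115, 100], np.int32(2144), [410.7, 292.4]), ([433, 241, 12, 13], np.int32(83), [439.7, 247.2]), ([443, 263, 34, 31], np.int32(43), [458.5, 278.7])]
yel [([420, 249, 16, 19], np.int32(249), [427.6, 258.0])]
grn [([446, 229, 15, 17], np.int32(212), [453.1, 237.4])]
or [([228, 0, 14, 9], np.int32(38), [233.9, 3.6]), ([234, 5, 16, 9], np.int32(34), [241.1, 7.9]), ([254, 163, 22, 16], np.int32(234), [264.8, 170.2]), ([444, 246, 14, 16], np.int32(128), [451.4, 253.1]), ([419, 267, 14, 16], np.int32(127), [426.5, 274.6]), ([393, 291, 13, 15], np.int32(120), [400.1, 297.8]), ([292, 309, 29, 16], np.int32(232), [306.3, 317.9])]
[[400.85511826 279.76493686]
 [427.68855819 257.84786989]
 [453.08140292 237.45196249]] [[267.56213447 170.91667235]]
```

```bash
python3 -c "
from h import *
delta([.483,-.124,.235],down(np.radians(7.4)))"
```

```text
t 0.3 pos [0.176  0.5734 0.2353] shift(mm) [   0.6 -498.1 -576.6] turn [ 1.144 -0.001  0.   ] F [0.1 0.  0.3] open 0.0928
```

```bash
python3 -m inch '[[[0,-0.028,-0.032,0,0,0,0.6],[0,-0.028,-0.032,0,0,0,0.6],[0,-0.028,-0.032,0,0,0,0.6],[0,-0.028,-0.032,0,0,0,0.6],[0,-0.028,-0.032,0,0,0,0.6],[0,-0.028,-0.032,0,0,0,0.6],[0,-0.028,-0.032,0,0,0,0.6],[0,-0.028,-0.032,0,0,0,0.6],[0,-0.028,-0.032,0,0,0,0.6],[0,-0.028,-0.032,0,0,0,0.6],[0,-0.028,-0.032,0,0,0,0.6],[0,-0.028,-0.032,0,0,0,0.6],[0,-0.028,-0.032,0,0,0,0.6],[0,-0.028,-0.032,0,0,0,0.6],[0,-0.028,-0.032,0,0,0,0.6],[0,-0.028,-0.032,0,0,0,0.6],[0,-0.028,-0.032,0,0,0,0.6],[0,-0.028,-0.032,0,0,0,0.6]]]' 60
python3 -m inch '[[[0,0,0,0.145,0,0,0.6],[0,0,0,0.145,0,0,0.6],[0,0,0,0.145,0,0,0.6],[0,0,0,0.145,0,0,0.6],[0,0,0,0.145,0,0,0.6],[0,0,0,0.145,0,0,0.6],[0,0,0,0.145,0,0,0.6],[0,0,0,0.145,0,0,0.6]]]'
python3 -c "
from h import *
delta([.483,-.124,.235],down(np.radians(7.4)))"
```

```text
t: 2.1
tool_pos: [0.4985, -0.1486, 0.2365]
orientation: [-0.997, 1.325, 0.988]
force: [0.1, -0.2, 0.4]
opening: 0.0557
t: 2.9
tool_pos: [0.4989, -0.1557, 0.2345]
orientation: [-0.066, 1.564, 0.064]
force: [-0.6, 0.7, 0.2]
opening: 0.0554
t 2.9 pos [ 0.4989 -0.1557  0.2345] shift(mm) [ -0.6  32.9 -13.2] turn [-0.047  0.006  0.002] F [-0.6  0.7  0.2] open 0.0554
```

```bash
python3 -m inch '[[[0,0.033,-0.0132,-0.047,0,0,0.6],[0,0,0,0,0,0,0.6],[0,0,0,0,0,0,0.6]]]'
python3 -c "
from h import *
delta([.483,-.124,.143],down(np.radians(7.4)))
c=cam('top');cv2.imwrite('pics/d.png',cv2.resize(c['frame'][230:350,300:460],None,fx=4,fy=4))"
```

```text
t: 3.2
tool_pos: [0.4825, -0.1234, 0.2339]
orientation: [-0.098, 1.563, 0.097]
force: [0.0, 0.5, -0.6]
opening: 0.0559
t 3.2 pos [ 0.4825 -0.1234  0.2339] shift(mm) [90.9 -0.5 -0. ] turn [-0.005  0.005  0.001] F [ 0.   0.5 -0.6] open 0.0559
```

View pics/d.png

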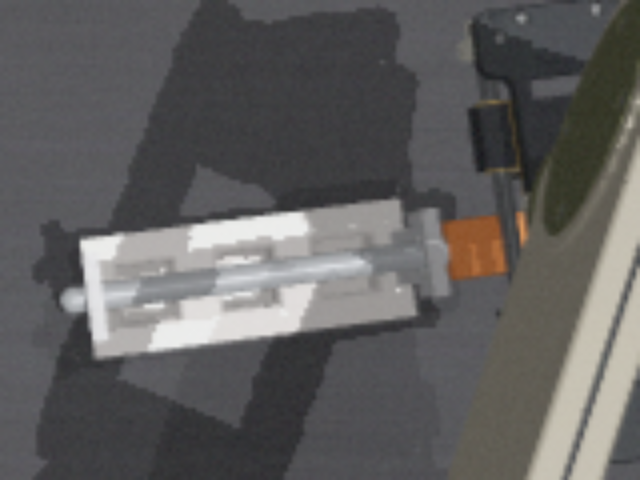

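The fingers straddle the orange grip (crop (478,245)) beside the end plate, so I descend.

```bash
python3 -m inch '[[[0.03,0,0,-0.005,0,0,0.6],[0.03,0,0,0,0,0,0.6],[0.025,0,0,0,0,0,0.6],[0,0,0,0,0,0,0.6],[0,0,0,0,0,0,0.6]]]'
python3 -c "
from h import *
delta([.483,-.124,.143],down(np.radians(7.4)))"
```

```text
t: 3.75
tool_pos: [0.4857, -0.1265, 0.1492]
orientation: [-0.103, 1.559, 0.098]
force: [0.7, 0.6, 1.1]
opening: 0.0558
t 3.8 pos [ 0.4857 -0.1265  0.1492] shift(mm) [ 6.1  2.8 -2.4] turn [-0.001  0.01   0.004] F [0.7 0.6 1.1] open 0.0558
```

```bash
python3 -m inch '[[[0.006,0.0028,-0.0024,0,0.01,0.004,0.6],[0,0,0,0,0,0,0.6],[0,0,0,0,0,0,0],[0,0,0,0,0,0,0],[0,0,0,0,0,0,0],[0,0,0,0,0,0,0],[0,0,0,0,0,0,0]]]' 60
python3 -c "
from h import *
delta([.483,-.124,.143],down(np.radians(7.4)))"
```

```text
t: 4.45
tool_pos: [0.4853, -0.1255, 0.1485]
orientation: [-0.103, 1.564, 0.098]
force: [-0.5, 0.6, 2.0]
opening: 0.0294
t 4.5 pos [ 0.4853 -0.1255  0.1485] shift(mm) [ 5.5  1.8 -2.1] turn [-0.001  0.004  0.004] F [-0.5  0.6  2. ] open 0.0294
```

```bash
python3 -m inch '[[[0,0,0,0,0,0,0.5],[0,0,0,0,0,0,0.5],[0.005,0.002,-0.002,0,0.004,0.004,0.5],[0.005,0,0,0,0,0,0.5]]]'
python3 -c "
from h import *
delta([.483,-.124,.142],down(np.radians(7.4)))"
```

```text
t: 4.85
tool_pos: [0.4839, -0.1237, 0.1387]
orientation: [-0.1, 1.566, 0.1]
force: [0.1, -0.5, 0.0]
opening: 0.0465
t 4.8 pos [ 0.4839 -0.1237  0.1387] shift(mm) [-3.3 -0.1 -0.9] turn [-0.001  0.002 -0.   ] F [ 0.1 -0.5  0. ] open 0.0465
```

```bash
python3 -m inch '[[[-0.004,0,0,0,0,0,0.5],[-0.001,0,0,0,0,0,0.2],[0,0,0,0,0,0,0],[0,0,0,0,0,0,0],[0,0,0,0,0,0,0],[0,0,0,0,0,0,0]]]' 60
python3 -c "
from h import *
delta([.483,-.124,.142],down(np.radians(7.4)))"
```

```text
t: 5.45
tool_pos: [0.483, -0.1234, 0.1426]
orientation: [-0.099, 1.568, 0.101]
force: [-0.8, -0.3, -0.8]
opening: 0.0299
t 5.5 pos [ 0.483  -0.1234  0.1426] shift(mm) [ 0.6 -0.6 -0.1] turn [-0.001  0.    -0.001] F [-0.8 -0.3 -0.8] open 0.0299
```

```bash
python3 -m inch '[[[-0.003,0,0,0,0,0,0],[0,-0.01,0,0,0,0,0],[0,-0.02,0,0,0,0,0],[0,-0.02,0,0,0,0,0],[0,-0.02,0,0,0,0,0],[0,-0.02,0,0,0,0,0]]]'
python3 -c "
from h import *
delta([.483+.129*.225,-.124-.992*.225,.145],down(np.radians(7.4)))"
```

```text
t: 6.05
tool_pos: [0.4953, -0.2161, 0.1461]
orientation: [-0.103, 1.567, 0.104]
force: [0.7, -0.1, -1.0]
opening: 0.0296
t 6.0 pos [ 0.4953 -0.2161  0.1461] shift(mm) [   1.  -132.2   -0.7] turn [ 0.003  0.001 -0.   ] F [ 0.7 -0.1 -1. ] open 0.0296
```

```bash
python3 -m inch '[[[0.001,-0.025,-0.0007,0.003,0,0,0],[0,-0.025,0,0,0,0,0],[0,-0.025,0,0,0,0,0],[0,-0.025,0,0,0,0,0],[0,-0.025,0,0,0,0,0],[0,-0.015,0,0,0,0,0],[0,0,0,0,0,0,0]]]'
python3 -c "
from h import *
delta([.483+.129*.24,-.124-.992*.24,.145],down(np.radians(7.4)))
c=cam('scene');cv2.imwrite('pics/e.png',cv2.resize(c['frame'][90:290,120:400],None,fx=2.8,fy=2.8))
t=cam('top');print(B(t,457,216,.025),B(t,376,192,.08),B(t,302,192,.075))"
```

```text
t: 6.75
tool_pos: [0.5117, -0.3688, 0.1444]
orientation: [-0.1, 1.567, 0.097]
force: [-0.3, 0.2, 0.0]
opening: 0.0301
t 6.8 pos [ 0.5117 -0.3688  0.1444] shift(mm) [-0.6  6.4  3.1] turn [-0.004  0.001  0.002] F [-0.3  0.2  0. ] open 0.0301
[ 0.6598 -0.2303  0.025 ] [ 0.7029 -0.0373  0.08  ] [0.7035 0.127  0.075 ]
```

View pics/e.png

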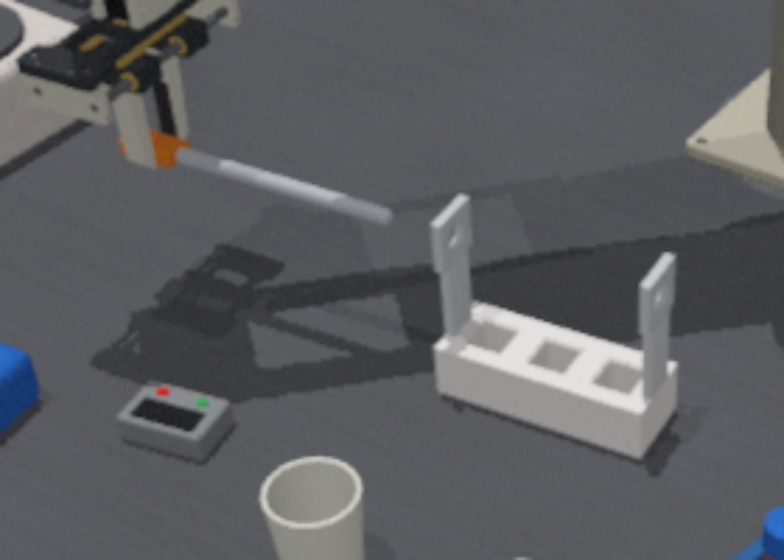

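The rod is free and level: tip at crop (388,215), clear of the plate at (452,235). I lower it to the bench there, a little further out.

```bash
python3 -m inch '[[[0,-0.015,-0.015,0,0,0,0],[0,-0.015,-0.015,0,0,0,0],[0.03,0,0,0,0,0,0],[0.03,0,0,0,0,0,0],[0.025,0,0,0,0,0,0],[0.005,0,0,0,0,0,0]]]'
python3 -c "
from h import *
delta([.48,-.40,.0195],down(np.radians(7.4)))"
```

```text
t: 7.45
tool_pos: [0.4871, -0.3967, 0.0546]
orientation: [-0.106, 1.564, 0.102]
force: [-0.3, 1.1, -0.4]
opening: 0.0297
t 7.5 pos [ 0.4871 -0.3967  0.0546] shift(mm) [35.  -2.2 -7.6] turn [0.003 0.004 0.003] F [-0.3  1.1 -0.4] open 0.0297
```

```bash
python3 -m inch '[[[0.015,0,0,0.003,0.004,0.003,0],[0.01,0,0,0,0,0,0],[0.004,0,0,0,0,0,0],[0.002,0,0,0,0,0,0]]]'
python3 -c "
from h import *
delta([.48,-.40,.0195],down(np.radians(7.4)))"
```

```text
t: 7.85
tool_pos: [0.4886, -0.3957, 0.0236]
orientation: [-0.103, 1.567, 0.102]
force: [-0.1, -0.1, -0.9]
opening: 0.0299
t 7.8 pos [ 0.4886 -0.3957  0.0236] shift(mm) [ 4.1 -3.1 -9.1] turn [0.002 0.001 0.001] F [-0.1 -0.1 -0.9] open 0.0299
```

```bash
python3 -m inch '[[[0.003,0,0,0,0,0,0],[0.002,0,0,0,0,0,0],[0.001,0,0,0,0,0,0],[0,0,0,0,0,0,0.35],[0,0,0,0,0,0,0.5],[0,0,0,0,0,0,0.5],[0,0,0,0,0,0,0.5]]]'
python3 -c "
from h import *
delta([.48,-.40,.0195],down(np.radians(7.4)))"
```

```text
t: 8.55
tool_pos: [0.4909, -0.3979, 0.023]
orientation: [-0.107, 1.563, 0.099]
force: [-0.3, -0.7, 0.5]
opening: 0.0457
t 8.6 pos [ 0.4909 -0.3979  0.023 ] shift(mm) [  3.4  -0.6 -11.1] turn [0.002 0.005 0.006] F [-0.3 -0.7  0.5] open 0.0457
```

```bash
python3 -m inch '[[[-0.02,0,0,0,0,0,0.5],[-0.04,0,0,0,0,0,0.5],[-0.045,0,0,0,0,0,0.5],[-0.045,0,0,0,0,0,0.5],[-0.045,0,0,0,0,0,0.6],[-0.02,0,0,0,0,0,0.6]]]'
python3 -c "
from h import *
delta([.436,.291,.235],down(np.radians(79.8)))"
```

```text
t: 9.15
tool_pos: [0.4868, -0.3945, 0.2388]
orientation: [-0.1, 1.571, 0.105]
force: [0.2, -0.6, 0.5]
opening: 0.0553
t 9.2 pos [ 0.4868 -0.3945  0.2388] shift(mm) [  6.3 686.3  38.9] turn [-1.262  0.    -0.005] F [ 0.2 -0.6  0.5] open 0.0553
```

```bash
python3 -m inch '[[[0,0.042,0.0024,0,0,0,0.6],[0,0.042,0.0024,0,0,0,0.6],[0,0.042,0.0024,0,0,0,0.6],[0,0.042,0.0024,0,0,0,0.6],[0,0.042,0.0024,0,0,0,0.6],[0,0.042,0.0024,0,0,0,0.6],[0,0.042,0.0024,0,0,0,0.6],[0,0.042,0.0024,0,0,0,0.6],[0,0.042,0.0024,0,0,0,0.6],[0,0.042,0.0024,0,0,0,0.6],[0,0.042,0.0024,0,0,0,0.6],[0,0.042,0.0024,0,0,0,0.6],[0,0.042,0.0024,0,0,0,0.6],[0,0.042,0.0024,0,0,0,0.6],[0,0.042,0.0024,0,0,0,0.6],[0,0.03,0.0024,0,0,0,0.6]]]'
python3 -m inch '[[[0,0,0,-0.145,0,0,0.6],[0,0,0,-0.145,0,0,0.6],[0,0,0,-0.145,0,0,0.6],[0,0,0,-0.145,0,0,0.6],[0,0,0,-0.145,0,0,0.6],[0,0,0,-0.145,0,0,0.6],[0,0,0,-0.145,0,0,0.6],[0,0,0,-0.145,0,0,0.6],[0,0,0,-0.06,0,0,0.6]]]'
python3 -c "
from h import *
delta([.436,.291,.235],down(np.radians(79.8)))"
```

```text
t: 10.75
tool_pos: [0.4405, 0.2835, 0.2443]
orientation: [-0.1, 1.553, 0.091]
force: [0.7, -0.5, -0.2]
opening: 0.0558
t: 11.65
tool_pos: [0.4387, 0.2894, 0.2438]
orientation: [-1.081, 1.28, 1.06]
force: [0.3, -0.1, -0.5]
opening: 0.0553
t 11.7 pos [0.4387 0.2894 0.2438] shift(mm) [8.7 3.1 1.1] turn [-0.006  0.     0.016] F [ 0.3 -0.1 -0.5] open 0.0553
```

Good. I correct and descend over the green vial (target TCP z = 0.107).

```bash
python3 -m inch '[[[0.03,0.003,0.001,-0.006,0,0.016,0.6],[0.035,0,0,0,0,0,0.6],[0.03,0,0,0,0,0,0.6],[0.015,0,0,0,0,0,0.6]]]'
python3 -c "
from h import *
delta([.436,.291,.107],down(np.radians(79.8)))"
```

```text
t: 12.05
tool_pos: [0.4395, 0.2925, 0.1349]
orientation: [-1.079, 1.277, 1.076]
force: [-0.0, 0.2, -1.0]
opening: 0.0559
t 12.1 pos [0.4395 0.2925 0.1349] shift(mm) [27.9  3.4 -2.3] turn [0.003 0.006 0.008] F [-0.   0.2 -1. ] open 0.0559
```

```bash
python3 -m inch '[[[0.015,0.003,-0.002,0,0.006,0.008,0.6],[0.011,0,0,0,0,0,0.6],[0.003,0,0,0,0,0,0.6]]]'
python3 -c "
from h import *
delta([.436,.291,.107],down(np.radians(79.8)))
a=cam('scene')['frame'];b=cam('top')['frame']
o=np.hstack([cv2.resize(a[180:320,380:500],(400,467)),cv2.resize(b[220:345,180:287],(400,467))])
cv2.imwrite('pics/f.png',o)"
```

```text
t: 12.35
tool_pos: [0.4348, 0.2903, 0.1022]
orientation: [-1.079, 1.291, 1.081]
force: [0.1, -0.6, -0.3]
opening: 0.0554
t 12.3 pos [0.4348 0.2903 0.1022] shift(mm) [-4.8 -1.   0.9] turn [ 0.003 -0.002 -0.004] F [ 0.1 -0.6 -0.3] open 0.0554
```

View pics/f.png

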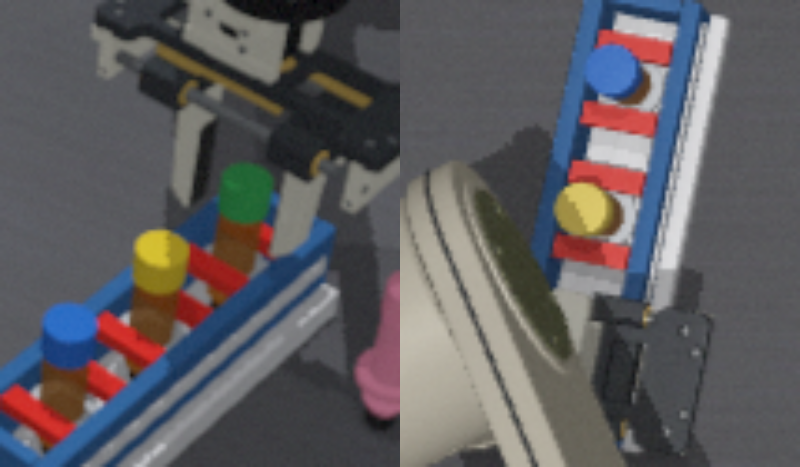

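The fingers straddle the green cap (left pane (247,190)) across the row. I close and rock it toward the base (+y tool) first.

```bash
python3 -m inch '[[[-0.003,0,0,0,0,0,0.6],[-0.001,0,0,0,0,0,0],[0,0,0,0,0,0,0],[0,0,0,0,0,0,0],[0,0,0,0,0,0,0],[0,0,0,0,0,0,0]]]' 40
python3 -c "
from h import *
delta([.436,.291,.107],down(np.radians(79.8)))"
python3 -m inch '[[[0,0.0045,0,0,0,-0.046,0],[0,0.0045,0,0,0,-0.046,0],[0,0.0045,0,0,0,-0.046,0]]]'
python3 -c "
from h import *
delta([.436,.291,.107],down(np.radians(79.8)))"
```

```text
t: 13.05
tool_pos: [0.438, 0.292, 0.112]
orientation: [-1.079, 1.283, 1.078]
force: [-0.2, 0.3, -1.4]
opening: 0.0287
t 13.1 pos [0.438 0.292 0.112] shift(mm) [ 4.9  1.8 -1.4] turn [0.003 0.003 0.003] F [-0.2  0.3 -1.4] open 0.0287
t: 13.35
tool_pos: [0.4277, 0.2938, 0.1126]
orientation: [-1.151, 1.186, 0.967]
force: [2.6, -3.3, 3.1]
opening: 0.0292
t 13.3 pos [0.4277 0.2938 0.1126] shift(mm) [ 6.8 -7.8 -1.3] turn [-0.     0.004  0.148] F [ 2.6 -3.3  3.1] open 0.0292
```

```bash
python3 -m inch '[[[0.001,0.005,0,0,0,-0.02,0],[0.001,0.005,0,0,0,-0.02,0],[0.001,0.004,0,0,0,0,0]]]'
python3 -c "
from h import *
delta([.436,.291,.107],down(np.radians(79.8)))"
```

```text
t: 13.65
tool_pos: [0.4182, 0.296, 0.1116]
orientation: [-1.177, 1.147, 0.928]
force: [6.6, -4.4, 3.0]
opening: 0.029
t 13.7 pos [0.4182 0.296  0.1116] shift(mm) [  8.2 -17.1  -1.8] turn [0.001 0.006 0.202] F [ 6.6 -4.4  3. ] open 0.029
```

```bash
python3 -m inch '[[[0.001,0.005,0,0,0,-0.01,0],[0.001,0.004,0,0,0,0,0]]]'
python3 -c "
from h import *
delta([.436,.291,.107],down(np.radians(79.8)))"
python3 -m inch '[[[0,-0.007,0,0,0,0.07,0],[0,-0.007,0,0,0,0.07,0],[0,-0.006,0,0,0,0.06,0],[0,-0.006,0,0,0,0.06,0],[0,-0.006,0,0,0,0.06,0],[0,-0.005,0,0,0,0.05,0]]]'
python3 -c "
from h import *
delta([.436,.291,.107],down(np.radians(79.8)))"
```

```text
t: 13.85
tool_pos: [0.4158, 0.2964, 0.1116]
orientation: [-1.188, 1.13, 0.911]
force: [18.5, -7.9, -2.6]
opening: 0.0292
t 13.8 pos [0.4158 0.2964 0.1116] shift(mm) [  9.1 -19.2  -1.8] turn [0.001 0.007 0.226] F [18.5 -7.9 -2.6] open 0.0292
t: 14.45
tool_pos: [0.4493, 0.2908, 0.1145]
orientation: [-0.986, 1.384, 1.206]
force: [-4.1, 0.1, 3.1]
opening: 0.0291
t 14.4 pos [0.4493 0.2908 0.1145] shift(mm) [ 9.5 11.8 -2.1] turn [ 0.008  0.008 -0.161] F [-4.1  0.1  3.1] open 0.0291
```

```bash
python3 -m inch '[[[0.001,-0.005,0,0,0,0.02,0],[0.001,-0.005,0,0,0,0.015,0],[0.001,-0.004,0,0,0,0.01,0]]]'
python3 -c "
from h import *
delta([.436,.291,.107],down(np.radians(79.8)))"
```

```text
t: 14.75
tool_pos: [0.4593, 0.2892, 0.1103]
orientation: [-0.951, 1.423, 1.25]
force: [-16.7, -1.1, 21.3]
opening: 0.0293
t 14.8 pos [0.4593 0.2892 0.1103] shift(mm) [ 8.3 22.  -2.2] turn [ 0.008  0.007 -0.221] F [-16.7  -1.1  21.3] open 0.0293
```

```bash
python3 -m inch '[[[0,0.006,0,0,0,-0.06,0],[0,0.006,0,0,0,-0.06,0],[0,0.005,0,0,0,-0.05,0],[-0.002,0.003,0,0,0,-0.04,0]]]'
python3 -c "
from h import *
delta([.4375,.2925,.107],down(np.radians(79.8)))"
```

```text
t: 15.15
tool_pos: [0.4399, 0.292, 0.1133]
orientation: [-1.071, 1.287, 1.09]
force: [-0.1, -0.0, -0.7]
opening: 0.0294
t 15.2 pos [0.4399 0.292  0.1133] shift(mm) [6.3 2.4 0. ] turn [ 0.005  0.007 -0.009] F [-0.1 -0.  -0.7] open 0.0294
```

Both sides reached the jaws' stops. Now a gentle lift.

```bash
python3 -m inch '[[[-0.005,0.002,0,0,0.005,-0.009,0],[-0.008,0,0,0,0,0,0],[-0.01,0,0,0,0,0,0],[-0.015,0,0,0,0,0,0]]]'
python3 -c "
from h import *
delta([.4375,.2925,.30],down(np.radians(79.8)))"
```

```text
t: 15.55
tool_pos: [0.4355, 0.2919, 0.1513]
orientation: [-1.081, 1.289, 1.084]
force: [-0.1, -0.0, -1.1]
opening: 0.0293
t 15.6 pos [0.4355 0.2919 0.1513] shift(mm) [-148.7   -1.3    0.7] turn [ 0.006 -0.002 -0.004] F [-0.1 -0.  -1.1] open 0.0293
```

```bash
python3 -m inch '[[[-0.03,0,0,0,0,0,0],[-0.04,0,0,0,0,0,0],[-0.04,0,0,0,0,0,0],[-0.025,0,0,0,0,0,0],[-0.004,0,0,0,0,0,0]]]'
python3 -c "
from h import *
delta([.4742,-.0627,.30],down(np.radians(79.8)))"
```

```text
t: 16.05
tool_pos: [0.4378, 0.2912, 0.3005]
orientation: [-1.077, 1.291, 1.085]
force: [0.1, -0.2, -1.3]
opening: 0.029
t 16.1 pos [0.4378 0.2912 0.3005] shift(mm) [  -0.2  -97.  -342.3] turn [ 0.004  0.    -0.007] F [ 0.1 -0.2 -1.3] open 0.029
```

```bash
python3 -m inch '[[[0,-0.008,-0.028,0,0,0,0],[0,-0.01,-0.035,0,0,0,0],[0,-0.01,-0.035,0,0,0,0],[0,-0.01,-0.035,0,0,0,0],[0,-0.01,-0.035,0,0,0,0],[0,-0.01,-0.035,0,0,0,0],[0,-0.01,-0.035,0,0,0,0],[0,-0.01,-0.035,0,0,0,0],[0,-0.009,-0.032,0,0,0,0],[0,-0.006,-0.022,0,0,0,0]]]'
python3 -m inch '[[[0,0,0,0.14,0,0,0],[0,0,0,0.14,0,0,0],[0,0,0,0.14,0,0,0],[0,0,0,0.14,0,0,0],[0,0,0,0.14,0,0,0],[0,0,0,0.14,0,0,0],[0,0,0,0.14,0,0,0],[0,0,0,0.14,0,0,0],[0,0,0,0.13,0,0,0]]]'
python3 -c "
from h import *
delta([.4742,-.0627,.30],down(np.radians(7.4)))"
```

```text
t: 17.05
tool_pos: [0.4726, -0.0577, 0.2916]
orientation: [-1.07, 1.295, 1.1]
force: [-0.1, -0.1, -1.9]
opening: 0.0291
t: 17.95
tool_pos: [0.4691, -0.0636, 0.2801]
orientation: [-0.061, 1.607, 0.087]
force: [0.7, -0.0, -1.5]
opening: 0.0291
t 17.9 pos [ 0.4691 -0.0636  0.2801] shift(mm) [-20.    0.7   4.4] turn [-0.035 -0.037 -0.019] F [ 0.7 -0.  -1.5] open 0.0291
```

```bash
python3 -m inch '[[[0,0.0007,0.004,-0.035,-0.037,-0.019,0],[0.02,0,0,0,0,0,0],[0.025,0,0,0,0,0,0],[0.005,0,0,0,0,0,0]]]'
python3 -c "
from h import *
delta([.4742,-.0627,.112],down(np.radians(7.4)))
a=cam('scene')['frame']
cv2.imwrite('pics/g.png',cv2.resize(a[100:280,220:400],(700,700)))"
```

```text
t: 18.35
tool_pos: [0.4725, -0.063, 0.2257]
orientation: [-0.095, 1.571, 0.098]
force: [-1.5, 0.3, -1.6]
opening: 0.029
t 18.4 pos [ 0.4725 -0.063   0.2257] shift(mm) [113.7  -0.1   2.1] turn [-0.006 -0.003 -0.002] F [-1.5  0.3 -1.6] open 0.029
```

View pics/g.png

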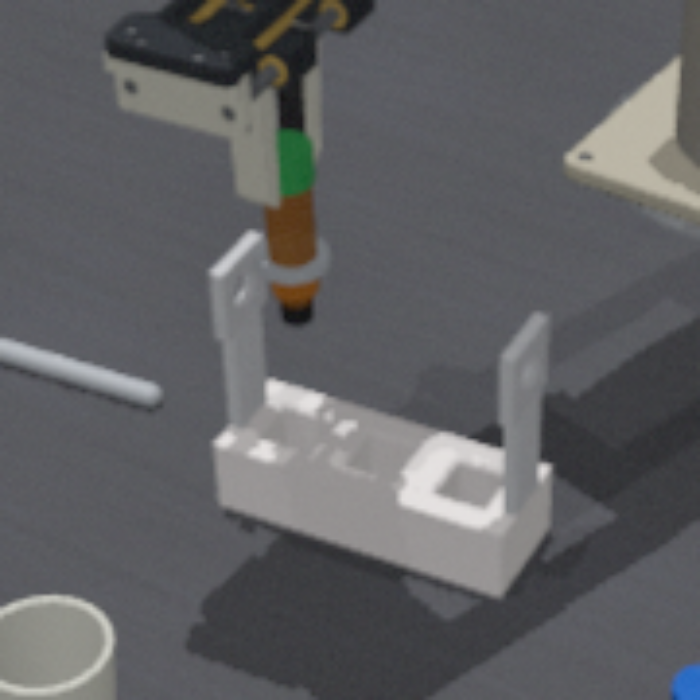

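The green vial hangs upright at crop (293,230), above the pocket next to the right plate. I lower it.

```bash
python3 -m inch '[[[0.02,0,0.002,-0.006,-0.003,-0.002,0],[0.02,0,0,0,0,0,0],[0.015,0,0,0,0,0,0],[0.003,0,0,0,0,0,0]]]'
python3 -c "
from h import *
delta([.4742,-.0627,.112],down(np.radians(7.4)))"
```

```text
t: 18.8
tool_pos: [0.4761, -0.0636, 0.1691]
orientation: [-0.101, 1.566, 0.101]
force: [0.2, -0.7, -0.7]
opening: 0.0291
t 18.8 pos [ 0.4761 -0.0636  0.1691] shift(mm) [57.1  1.1 -1.9] turn [-0.001  0.003  0.   ] F [ 0.2 -0.7 -0.7] open 0.0291
```

```bash
python3 -m inch '[[[0.012,0.001,-0.002,0,0.003,0,0],[0.012,0,0,0,0,0,0],[0.01,0,0,0,0,0,0],[0.008,0,0,0,0,0,0]]]'
python3 -c "
from h import *
delta([.4742,-.0627,.112],down(np.radians(7.4)))"
```

```text
t: 19.2
tool_pos: [0.4757, -0.0635, 0.127]
orientation: [-0.102, 1.565, 0.099]
force: [-0.5, -3.5, 13.1]
opening: 0.0291
t 19.2 pos [ 0.4757 -0.0635  0.127 ] shift(mm) [15.   1.  -1.5] turn [-0.001  0.003  0.002] F [-0.5 -3.5 13.1] open 0.0291
```

```bash
python3 -m inch '[[[-0.004,-0.002,-0.001,0,0,0,0],[0.004,-0.001,0,0,0,0,0],[0.005,0,0,0,0,0,0],[0.003,0,0,0,0,0,0]]]'
python3 -c "
from h import *
delta([.4742,-.0627,.112],down(np.radians(7.4)))
a=cam('scene')['frame'];b=cam('top')['frame']
o=np.hstack([cv2.resize(a[150:260,260:370],(400,400),interpolation=2),cv2.resize(b[250:330,310:420],(440,320),interpolation=2)[:400]if 0 else cv2.resize(b[250:340,330:420],(400,400),interpolation=2)])
cv2.imwrite('pics/i.png',o)"
```

```text
t: 19.6
tool_pos: [0.4752, -0.0669, 0.1183]
orientation: [-0.102, 1.565, 0.099]
force: [-0.2, -0.4, -1.1]
opening: 0.0291
t 19.6 pos [ 0.4752 -0.0669  0.1183] shift(mm) [ 6.3  4.3 -0.5] turn [-0.001  0.003  0.002] F [-0.2 -0.4 -1.1] open 0.0291
```

View pics/i.png

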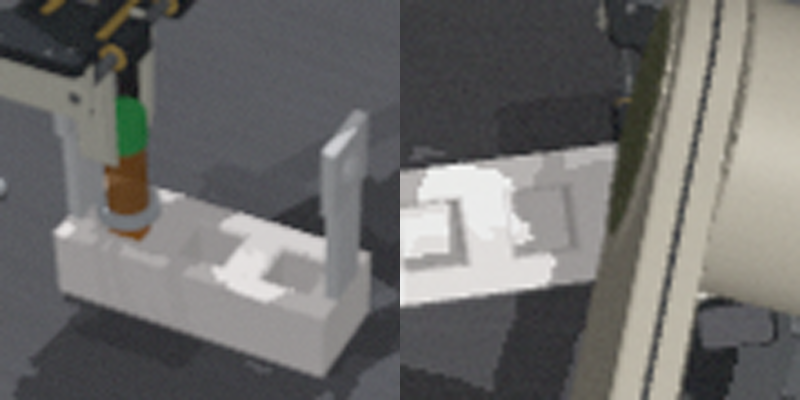

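It has entered the pocket (force back to −1 N), with the collar just above the deck at (130,215). I continue down until the collar seats.

```bash
python3 -m inch '[[[0.005,0,0,0,0,0,0],[0.004,0,0,0,0,0,0],[0.003,0,0,0,0,0,0]]]'
python3 -c "
from h import *
delta([.4742,-.0627,.112],down(np.radians(7.4)))"
```

```text
t: 20.0
tool_pos: [0.4762, -0.0669, 0.1115]
orientation: [-0.102, 1.564, 0.099]
force: [-20.5, 4.1, 41.1]
opening: 0.0296
t 20.0 pos [ 0.4762 -0.0669  0.1115] shift(mm) [-0.5  4.4 -1.4] turn [-0.     0.004  0.002] F [-20.5   4.1  41.1] open 0.0296
```

```bash
python3 -m inch '[[[-0.002,0,-0.001,0,0,0,0],[0,0,0,0,0,0,0.4],[0,0,0,0,0,0,0.55],[0,0,0,0,0,0,0.55],[0,0,0,0,0,0,0.55],[-0.015,0,0,0,0,0,0.55],[-0.03,0,0,0,0,0,0.55],[-0.04,0,0,0,0,0,0.55],[-0.04,0,0,0,0,0,0.55],[-0.02,0,0,0,0,0,0.55]]]'
python3 -c "
from h import *
delta([.514,.2770,.25],down(np.radians(79.8)))
c=cam('top');b=c['frame']
print(P(c,[[.4742+.129*k,-.0627-.992*k,.12] for k in(0,.004)]))
cv2.imwrite('pics/j.png',np.hstack([cv2.resize(cam('scene')['frame'][150:260,260:370],(400,400),interpolation=2),cv2.resize(b[250:340,330:420],(400,400),interpolation=2)]))"
```

```text
t: 21.0
tool_pos: [0.4716, -0.0659, 0.2625]
orientation: [-0.101, 1.572, 0.102]
force: [1.5, 0.1, 0.6]
opening: 0.0514
t 21.0 pos [ 0.4716 -0.0659  0.2625] shift(mm) [ 12.5 334.6  86.1] turn [-1.264 -0.002 -0.003] F [1.5 0.1 0.6] open 0.0514
[[391.5236 295.396 ]
 [393.4329 295.1538]]
```

View pics/j.png

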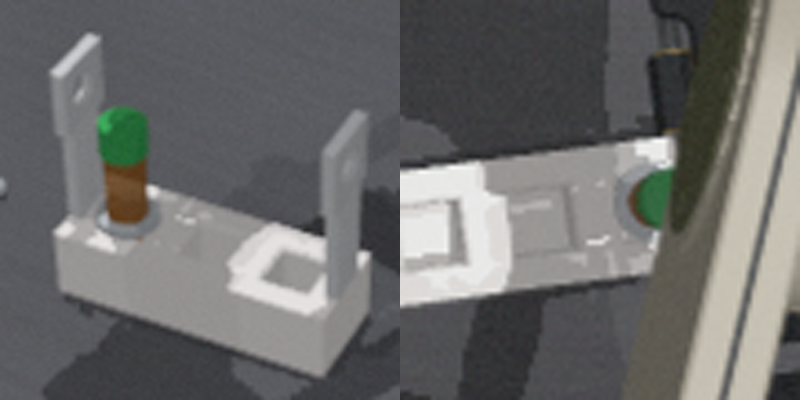

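The green vial is home, upright with its collar on the deck (left pane (127,218)). Next is the yellow one.

```bash
python3 -m inch '[[[0,0.04,0.0105,0,0,0,0.55],[0,0.042,0.0108,0,0,0,0.55],[0,0.042,0.0108,0,0,0,0.55],[0,0.042,0.0108,0,0,0,0.55],[0,0.042,0.0108,0,0,0,0.55],[0,0.042,0.0108,0,0,0,0.55],[0,0.042,0.0108,0,0,0,0.55],[0,0.03,0.0108,0,0,0,0.55]]]'
python3 -m inch '[[[0,0,0,-0.14,0,0,0.55],[0,0,0,-0.14,0,0,0.55],[0,0,0,-0.14,0,0,0.55],[0,0,0,-0.14,0,0,0.55],[0,0,0,-0.14,0,0,0.55],[0,0,0,-0.14,0,0,0.55],[0,0,0,-0.14,0,0,0.55],[0,0,0,-0.14,0,0,0.55],[0,0,0,-0.14,0,0,0.55]]]'
python3 -c "
from h import *
delta([.514,.2770,.107],down(np.radians(79.8)))
print(B(optics.read_camera('top'),362.2,299.5,.046))"
```

```text
t: 21.9
tool_pos: [0.5166, 0.2711, 0.2603]
orientation: [-0.096, 1.572, 0.091]
force: [1.3, -1.1, 0.9]
opening: 0.051
t: 22.8
tool_pos: [0.5111, 0.2757, 0.2512]
orientation: [-1.106, 1.292, 1.115]
force: [0.3, -0.1, 0.0]
opening: 0.0509
t 22.8 pos [0.5111 0.2757 0.2512] shift(mm) [144.1  -5.2   3.4] turn [ 0.041 -0.012 -0.017] F [ 0.3 -0.1  0. ] open 0.0509
[ 0.4666 -0.0078  0.046 ]
```

```bash
python3 -m inch '[[[0.03,-0.003,0.001,0.04,-0.012,-0.017,0.55],[0.035,0,0,0,0,0,0.55],[0.03,0,0,0,0,0,0.55],[0.015,0,0,0,0,0,0.55],[0.005,0,0,0,0,0,0.55]]]'
python3 -c "
from h import *
delta([.514,.2770,.108],down(np.radians(79.8)))"
```

```text
t: 23.35
tool_pos: [0.5135, 0.276, 0.1327]
orientation: [-1.074, 1.288, 1.074]
force: [-0.5, -0.6, -0.3]
opening: 0.0512
t 23.4 pos [0.5135 0.276  0.1327] shift(mm) [24.8 -0.3  1.1] turn [-0.004  0.001  0.001] F [-0.5 -0.6 -0.3] open 0.0512
```

```bash
python3 -m inch '[[[0.013,0,0.001,-0.004,0,0,0.55],[0.009,0,0,0,0,0,0.55],[0.002,0,0,0,0,0,0.55],[0,0,0,0,0,0,0.1],[0,0,0,0,0,0,0],[0,0,0,0,0,0,0],[0,0,0,0,0,0,0],[0,0,0,0,0,0,0]]]' 40
python3 -c "
from h import *
delta([.514,.2770,.108],down(np.radians(79.8)))"
```

```text
t: 24.15
tool_pos: [0.5163, 0.2782, 0.1114]
orientation: [-1.076, 1.282, 1.073]
force: [-0.7, 0.3, -1.6]
opening: 0.029
t 24.1 pos [0.5163 0.2782 0.1114] shift(mm) [ 3.3  2.  -1.6] turn [-0.002  0.004  0.006] F [-0.7  0.3 -1.6] open 0.029
```

```bash
python3 -m inch '[[[0,0.0055,0,0,0,-0.046,0],[0,0.0055,0,0,0,-0.046,0],[0,0.0055,0,0,0,-0.046,0],[0.001,0.005,0,0,0,-0.03,0],[0.001,0.005,0,0,0,-0.02,0]]]'
python3 -c "
from h import *
delta([.514,.2770,.108],down(np.radians(79.8)))"
```

```text
t: 24.65
tool_pos: [0.4975, 0.2817, 0.1116]
orientation: [-1.177, 1.14, 0.916]
force: [4.8, -5.7, 4.3]
opening: 0.0292
t 24.6 pos [0.4975 0.2817 0.1116] shift(mm) [  7.1 -15.9  -1.7] turn [-0.005  0.007  0.214] F [ 4.8 -5.7  4.3] open 0.0292
```

```bash
python3 -m inch '[[[0.001,0.005,0,0,0,-0.01,0],[0.001,0.005,0,0,0,-0.005,0],[0.001,0.003,0,0,0,0,0]]]'
python3 -c "
from h import *
delta([.514,.2770,.108],down(np.radians(79.8)))"
```

```text
t: 24.95
tool_pos: [0.4934, 0.2824, 0.1119]
orientation: [-1.193, 1.114, 0.89]
force: [13.0, -4.5, -5.8]
opening: 0.029
t 24.9 pos [0.4934 0.2824 0.1119] shift(mm) [  9.  -19.6  -1.7] turn [-0.004  0.01   0.249] F [13.  -4.5 -5.8] open 0.029
```

At the stop (force rising). Now the other way.

```bash
python3 -m inch '[[[0,-0.007,0,0,0,0.07,0],[0,-0.007,0,0,0,0.07,0],[0,-0.007,0,0,0,0.065,0],[0,-0.006,0,0,0,0.065,0],[0,-0.006,0,0,0,0.06,0],[0,-0.005,0,0,0,0.05,0],[0.001,-0.005,0,0,0,0.03,0],[0.001,-0.005,0,0,0,0.02,0]]]'
python3 -c "
from h import *
delta([.514,.2770,.108],down(np.radians(79.8)))"
```

```text
t: 25.75
tool_pos: [0.5368, 0.2744, 0.1131]
orientation: [-0.955, 1.411, 1.234]
force: [-8.9, 0.1, 8.9]
opening: 0.029
t 25.8 pos [0.5368 0.2744 0.1131] shift(mm) [ 9.6 21.4 -1.5] turn [ 0.002  0.011 -0.204] F [-8.9  0.1  8.9] open 0.029
```

```bash
python3 -m inch '[[[0.001,-0.004,0,0,0,0.01,0],[0,0.006,0,0,0,-0.06,0],[0,0.006,0,0,0,-0.06,0],[0,0.006,0,0,0,-0.05,0],[-0.002,0.004,0,0,0,-0.04,0]]]'
python3 -c "
from h import *
delta([.5155,.2780,.108],down(np.radians(79.8)))"
```

```text
t: 26.25
tool_pos: [0.5184, 0.2766, 0.1149]
orientation: [-1.066, 1.286, 1.085]
force: [0.5, -1.1, -1.2]
opening: 0.0293
t 26.2 pos [0.5184 0.2766 0.1149] shift(mm) [6.9 3.1 0.8] turn [-0.002  0.01  -0.007] F [ 0.5 -1.1 -1.2] open 0.0293
```

```bash
python3 -m inch '[[[-0.005,0.003,0,0,0.01,-0.007,0],[-0.008,0,0,0,0,0,0],[-0.01,0,0,0,0,0,0],[-0.015,0,0,0,0,0,0]]]'
python3 -c "
from h import *
delta([.467,-.0071,.305],down(np.radians(79.8)))"
```

```text
t: 26.65
tool_pos: [0.5139, 0.2769, 0.154]
orientation: [-1.077, 1.292, 1.077]
force: [-0.1, 0.8, -2.0]
opening: 0.0298
t 26.6 pos [0.5139 0.2769 0.154 ] shift(mm) [-150.1   -4.  -288.2] turn [-0.001 -0.003 -0.002] F [-0.1  0.8 -2. ] open 0.0298
```

```bash
python3 -m inch '[[[-0.03,0,0,0,0,0,0],[-0.04,0,0,0,0,0,0],[-0.04,0,0,0,0,0,0],[-0.03,0,0,0,0,0,0],[-0.005,0,0,0,0,0,0],[0,-0.0005,-0.025,0,0,0,0],[0,-0.0005,-0.035,0,0,0,0],[0,-0.0005,-0.04,0,0,0,0],[0,-0.0005,-0.04,0,0,0,0],[0,-0.0005,-0.04,0,0,0,0],[0,-0.0005,-0.04,0,0,0,0],[0,-0.0005,-0.035,0,0,0,0],[0,-0.0005,-0.025,0,0,0,0]]]'
python3 -m inch '[[[-0.002,0,0,0.14,0,0,0],[-0.002,0,0,0.14,0,0,0],[-0.002,0,0,0.14,0,0,0],[-0.002,0,0,0.14,0,0,0],[-0.001,0,0,0.14,0,0,0],[-0.001,0,0,0.14,0,0,0],[-0.001,0,0,0.14,0,0,0],[-0.001,0,0,0.14,0,0,0],[0,0,0,0.1,0,0,0]]]'
python3 -c "
from h import *
delta([.4673,-.0091,.23],down(np.radians(7.4)))"
```

```text
t: 27.95
tool_pos: [0.4666, -0.0063, 0.3078]
orientation: [-1.072, 1.293, 1.088]
force: [0.5, -0.5, -1.6]
opening: 0.0293
t: 28.85
tool_pos: [0.4628, -0.0119, 0.3121]
orientation: [-0.086, 1.594, 0.102]
force: [-0.0, 0.1, -1.8]
opening: 0.0294
t 28.9 pos [ 0.4628 -0.0119  0.3121] shift(mm) [82.   1.3  6.8] turn [-0.01  -0.025 -0.011] F [-0.   0.1 -1.8] open 0.0294
```

```bash
python3 -m inch '[[[0.015,0.001,0.004,-0.01,-0.025,-0.011,0],[0.03,0,0,0,0,0,0],[0.03,0,0,0,0,0,0],[0.02,0,0,0,0,0,0],[0.01,0,0,0,0,0,0]]]'
python3 -c "
from h import *
delta([.4673,-.0091,.14],down(np.radians(7.4)))"
```

```text
t: 29.35
tool_pos: [0.4659, -0.0105, 0.2021]
orientation: [-0.095, 1.57, 0.099]
force: [-0.0, -1.0, -1.6]
opening: 0.0296
t 29.4 pos [ 0.4659 -0.0105  0.2021] shift(mm) [62.1  1.1  1.7] turn [-0.005 -0.001 -0.002] F [-0.  -1.  -1.6] open 0.0296
```

```bash
python3 -m inch '[[[0.02,0.001,0.0015,-0.005,0,0,0],[0.02,0,0,0,0,0,0],[0.012,0,0,0,0,0,0],[0.002,0,0,0,0,0,0]]]'
python3 -c "
from h import *
delta([.4673,-.0091,.118],down(np.radians(7.4)))"
```

```text
t: 29.75
tool_pos: [0.4658, -0.0093, 0.1444]
orientation: [-0.098, 1.574, 0.104]
force: [-0.0, 0.4, -1.7]
opening: 0.0294
t 29.8 pos [ 0.4658 -0.0093  0.1444] shift(mm) [26.4 -0.1  1.6] turn [-0.001 -0.005 -0.004] F [-0.   0.4 -1.7] open 0.0294
```

```bash
python3 -m inch '[[[0.008,0,0.0015,0,-0.005,-0.004,0],[0.008,0,0,0,0,0,0],[0.006,0,0,0,0,0,0],[0.004,0,0,0,0,0,0]]]'
python3 -c "
from h import *
delta([.4673,-.0091,.112],down(np.radians(7.4)))"
```

```text
t: 30.15
tool_pos: [0.4695, -0.0098, 0.1196]
orientation: [-0.102, 1.564, 0.099]
force: [-2.5, -0.9, 1.7]
opening: 0.0292
t 30.1 pos [ 0.4695 -0.0098  0.1196] shift(mm) [ 7.6  1.  -2.1] turn [-0.001  0.004  0.002] F [-2.5 -0.9  1.7] open 0.0292
```

In the pocket, slight touch on x. I correct it and seat gently.

```bash
python3 -m inch '[[[0.003,0,-0.002,0,0.004,0.002,0],[0.003,0,0,0,0,0,0],[0.002,0,0,0,0,0,0]]]'
python3 -c "
from h import *
delta([.4673,-.0091,.112],down(np.radians(7.4)))"
```

```text
t: 30.45
tool_pos: [0.4679, -0.0103, 0.1115]
orientation: [-0.1, 1.567, 0.1]
force: [0.2, -0.5, -0.3]
opening: 0.0294
t 30.4 pos [ 0.4679 -0.0103  0.1115] shift(mm) [-0.5  1.2 -0.5] turn [-0.001  0.001  0.   ] F [ 0.2 -0.5 -0.3] open 0.0294
```

```bash
python3 -m inch '[[[0.002,0,0,0,0,0,0],[0.001,0,0,0,0,0,0]]]'
python3 -c "
from h import *
delta([.4673,-.0091,.112],down(np.radians(7.4)))"
```

```text
t: 30.65
tool_pos: [0.4683, -0.01, 0.1104]
orientation: [-0.1, 1.567, 0.101]
force: [-7.4, -0.6, 12.1]
opening: 0.0289
t 30.6 pos [ 0.4683 -0.01    0.1104] shift(mm) [-1.6  1.  -0.9] turn [-0.001  0.002 -0.   ] F [-7.4 -0.6 12.1] open 0.0289
```

Seated (12 N up). I release and go to the blue vial.

```bash
python3 -m inch '[[[-0.0005,0,-0.0005,0,0,0,0],[0,0,0,0,0,0,0.4],[0,0,0,0,0,0,0.55],[0,0,0,0,0,0,0.55],[0,0,0,0,0,0,0.55],[-0.015,0,0,0,0,0,0.55],[-0.03,0,0,0,0,0,0.55],[-0.04,0,0,0,0,0,0.55],[-0.04,0,0,0,0,0,0.55],[-0.02,0,0,0,0,0,0.55]]]'
python3 -c "
from h import *
delta([.592,.2627,.25],down(np.radians(79.8)))
c=cam('top');b=c['frame']
cv2.imwrite('pics/k.png',np.hstack([cv2.resize(cam('scene')['frame'][150:260,260:370],(400,400),interpolation=2),cv2.resize(b[250:340,330:420],(400,400),interpolation=2)]))"
```

```text
t: 31.65
tool_pos: [0.4646, -0.0092, 0.2559]
orientation: [-0.098, 1.575, 0.103]
force: [0.6, -0.1, -0.8]
opening: 0.0512
t 31.6 pos [ 0.4646 -0.0092  0.2559] shift(mm) [  5.8 253.5 161. ] turn [-1.265 -0.003 -0.008] F [ 0.6 -0.1 -0.8] open 0.0512
```

View pics/k.png

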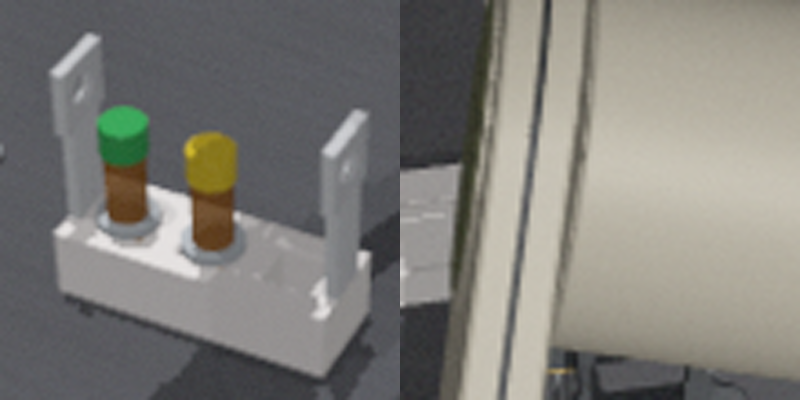

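Green and yellow are both upright with collars on the deck. The rod tip at the left edge moved from y=185 to y=150, so the rod has been knocked; I'll re-find it later. On to blue.

```bash
python3 -m inch '[[[0,0.03,0.019,0,0,0,0.55],[0,0.036,0.0229,0,0,0,0.55],[0,0.036,0.0229,0,0,0,0.55],[0,0.036,0.0229,0,0,0,0.55],[0,0.036,0.0229,0,0,0,0.55],[0,0.036,0.0229,0,0,0,0.55],[0,0.03,0.019,0,0,0,0.55],[0,0.006,0.003,0,0,0,0.55]]]'
python3 -m inch '[[[0,0,0,-0.14,0,0,0.55],[0,0,0,-0.14,0,0,0.55],[0,0,0,-0.14,0,0,0.55],[0,0,0,-0.14,0,0,0.55],[0,0,0,-0.14,0,0,0.55],[0,0,0,-0.14,0,0,0.55],[0,0,0,-0.14,0,0,0.55],[0,0,0,-0.14,0,0,0.55],[0,0,0,-0.12,0,0,0.55]]]'
python3 -c "
from h import *
delta([.592,.2627,.107],down(np.radians(79.8)))"
```

```text
t: 32.55
tool_pos: [0.5897, 0.2619, 0.2415]
orientation: [-0.097, 1.585, 0.096]
force: [-0.1, -0.9, -0.1]
opening: 0.0512
t: 33.45
tool_pos: [0.583, 0.2566, 0.2236]
orientation: [-1.083, 1.318, 1.109]
force: [-0.1, -0.0, -0.0]
opening: 0.0513
t 33.5 pos [0.583  0.2566 0.2236] shift(mm) [116.1 -12.    9.4] turn [ 0.017 -0.017 -0.035] F [-0.1 -0.  -0. ] open 0.0513
```

```bash
python3 -m inch '[[[0.005,-0.008,0.006,0.017,-0.017,-0.035,0.55],[0.03,0,0,0,0,0,0.55],[0.03,0,0,0,0,0,0.55],[0.01,0,0,0,0,0,0.55]]]'
python3 -c "
from h import *
delta([.592,.2627,.107],down(np.radians(79.8)))"
```

```text
t: 33.85
tool_pos: [0.5908, 0.2578, 0.1434]
orientation: [-1.081, 1.288, 1.079]
force: [-0.2, -0.2, -0.9]
opening: 0.0511
t 33.9 pos [0.5908 0.2578 0.1434] shift(mm) [36.3 -0.3  5.1] turn [ 0.003 -0.002  0.   ] F [-0.2 -0.2 -0.9] open 0.0511
```

```bash
python3 -m inch '[[[0.013,0,0.004,0.003,0,0,0.55],[0.012,0,0.001,0,0,0,0.55],[0.005,0.001,0,0,0,0,0.55],[0.001,0.001,0,0,0,0,0.55]]]' 40
python3 -c "
from h import *
delta([.592,.2627,.107],down(np.radians(79.8)))"
```

```text
t: 34.25
tool_pos: [0.5884, 0.2619, 0.1083]
orientation: [-1.077, 1.294, 1.077]
force: [-0.7, 0.2, -0.6]
opening: 0.0514
t 34.2 pos [0.5884 0.2619 0.1083] shift(mm) [ 1.3 -3.4  1.4] turn [-0.001 -0.004 -0.003] F [-0.7  0.2 -0.6] open 0.0514
```

```bash
python3 -m inch '[[[0,-0.003,0.001,0,0,0,0.55],[0,0,0,0,0,0,0.1],[0,0,0,0,0,0,0],[0,0,0,0,0,0,0],[0,0,0,0,0,0,0],[0,0,0,0,0,0,0]]]' 40
python3 -c "
from h import *
delta([.592,.2627,.107],down(np.radians(79.8)))"
```

```text
t: 34.85
tool_pos: [0.5938, 0.2633, 0.112]
orientation: [-1.078, 1.288, 1.075]
force: [-0.2, 1.1, -2.0]
opening: 0.0295
t 34.9 pos [0.5938 0.2633 0.112 ] shift(mm) [ 5.   1.7 -0.9] turn [-0.001 -0.001  0.002] F [-0.2  1.1 -2. ] open 0.0295
```

```bash
python3 -m inch '[[[0,0.0055,0,0,0,-0.046,0],[0,0.0055,0,0,0,-0.046,0],[0,0.0055,0,0,0,-0.046,0],[0.001,0.005,0,0,0,-0.03,0],[0.001,0.005,0,0,0,-0.02,0],[0.001,0.005,0,0,0,-0.01,0],[0.001,0.005,0,0,0,-0.005,0]]]'
python3 -c "
from h import *
delta([.592,.2627,.107],down(np.radians(79.8)))"
```

```text
t: 35.55
tool_pos: [0.5709, 0.2673, 0.1123]
orientation: [-1.193, 1.124, 0.896]
force: [21.0, -5.9, -7.6]
opening: 0.029
t 35.5 pos [0.5709 0.2673 0.1123] shift(mm) [ 10.3 -19.7  -0.7] turn [-0.003  0.004  0.239] F [21.  -5.9 -7.6] open 0.029
```

```bash
python3 -m inch '[[[0,-0.007,0,0,0,0.07,0],[0,-0.007,0,0,0,0.07,0],[0,-0.007,0,0,0,0.065,0],[0,-0.006,0,0,0,0.065,0],[0,-0.006,0,0,0,0.06,0],[0,-0.005,0,0,0,0.05,0],[0.001,-0.005,0,0,0,0.03,0],[0.001,-0.005,0,0,0,0.02,0],[0.001,-0.004,0,0,0,0.01,0]]]'
python3 -c "
from h import *
delta([.592,.2627,.107],down(np.radians(79.8)))"
```

```text
t: 36.45
tool_pos: [0.6156, 0.2593, 0.1126]
orientation: [-0.944, 1.432, 1.251]
force: [-16.7, 0.2, 14.9]
opening: 0.0292
t 36.5 pos [0.6156 0.2593 0.1126] shift(mm) [10.9 21.9 -0.8] turn [ 0.003  0.005 -0.229] F [-16.7   0.2  14.9] open 0.0292
```

Both stops reached. Return upright and lift.

```bash
python3 -m inch '[[[0,0.006,0,0,0,-0.06,0],[0,0.006,0,0,0,-0.06,0],[0,0.006,0,0,0,-0.05,0],[-0.002,0.004,0,0,0,-0.04,0],[-0.005,0.002,0,0,0.005,-0.01,0],[-0.008,0,0,0,0,0,0],[-0.01,0,0,0,0,0,0],[-0.015,0,0,0,0,0,0]]]'
python3 -c "
from h import *
delta([.46,.0465,.305],down(np.radians(79.8)))"
```

```text
t: 37.25
tool_pos: [0.591, 0.2615, 0.1527]
orientation: [-1.075, 1.299, 1.084]
force: [-0.7, 0.1, -1.2]
opening: 0.0293
t 37.2 pos [0.591  0.2615 0.1527] shift(mm) [-150.3   92.8 -235.4] turn [ 0.001 -0.004 -0.011] F [-0.7  0.1 -1.2] open 0.0293
```

```bash
python3 -m inch '[[[-0.03,0,0,0,0,0,0],[-0.04,0,0,0,0,0,0],[-0.04,0,0,0,0,0,0],[-0.03,0,0,0,0,0,0],[-0.005,0,0,0,0,0,0],[0,0.01,-0.025,0,0,0,0],[0,0.014,-0.035,0,0,0,0],[0,0.014,-0.035,0,0,0,0],[0,0.014,-0.035,0,0,0,0],[0,0.014,-0.035,0,0,0,0],[0,0.013,-0.032,0,0,0,0],[0,0.01,-0.025,0,0,0,0],[0,0.003,-0.008,0,0,0,0]]]'
python3 -m inch '[[[-0.002,0,0,0.14,0,0,0],[-0.002,0,0,0.14,0,0,0],[-0.002,0,0,0.14,0,0,0],[-0.002,0,0,0.14,0,0,0],[-0.001,0,0,0.14,0,0,0],[-0.001,0,0,0.14,0,0,0],[-0.001,0,0,0.14,0,0,0],[-0.001,0,0,0.14,0,0,0],[0,0,0,0.1,0,0,0]]]'
python3 -c "
from h import *
delta([.46,.0465,.22],down(np.radians(7.4)))"
```

```text
t: 38.55
tool_pos: [0.4578, 0.0446, 0.3075]
orientation: [-1.068, 1.302, 1.091]
force: [1.0, 1.0, -0.8]
opening: 0.0292
t: 39.45
tool_pos: [0.4586, 0.0464, 0.3151]
orientation: [-0.09, 1.596, 0.103]
force: [1.0, 0.6, -0.8]
opening: 0.0291
t 39.5 pos [0.4586 0.0464 0.3151] shift(mm) [95.  -1.   3.9] turn [-0.006 -0.026 -0.01 ] F [ 1.   0.6 -0.8] open 0.0291
```

```bash
python3 -m inch '[[[0.015,0,0.001,-0.006,-0.026,-0.01,0],[0.03,0,0,0,0,0,0],[0.03,0,0,0,0,0,0],[0.02,0,0,0,0,0,0],[0.01,0,0,0,0,0,0]]]'
python3 -c "
from h import *
delta([.46,.0465,.14],down(np.radians(7.4)))"
```

```text
t: 39.95
tool_pos: [0.4614, 0.0492, 0.2066]
orientation: [-0.097, 1.567, 0.1]
force: [0.5, 0.3, -1.1]
opening: 0.0295
t 40.0 pos [0.4614 0.0492 0.2066] shift(mm) [66.6 -2.6 -1.9] turn [-0.004  0.002 -0.002] F [ 0.5  0.3 -1.1] open 0.0295
```

```bash
python3 -m inch '[[[0.02,-0.0025,-0.002,-0.004,0,0,0],[0.02,0,0,0,0,0,0],[0.013,0,0,0,0,0,0],[0.004,0,0,0,0,0,0]]]'
python3 -c "
from h import *
delta([.46,.0465,.118],down(np.radians(7.4)))"
```

```text
t: 40.35
tool_pos: [0.4601, 0.0478, 0.1466]
orientation: [-0.099, 1.569, 0.105]
force: [0.0, 0.2, -0.5]
opening: 0.0293
t 40.4 pos [0.4601 0.0478 0.1466] shift(mm) [28.6 -1.3 -0.2] turn [ 0.001 -0.    -0.003] F [ 0.   0.2 -0.5] open 0.0293
```

```bash
python3 -m inch '[[[0.008,-0.0013,0,0,0,-0.003,0],[0.008,0,-0.0005,0,0,0,0],[0.007,0,-0.0005,0,0,0,0],[0.004,0,-0.0005,0,0,0,0]]]'
python3 -c "
from h import *
delta([.46,.0465,.112],down(np.radians(7.4)))"
```

```text
t: 40.75
tool_pos: [0.4605, 0.0464, 0.1198]
orientation: [-0.102, 1.566, 0.102]
force: [-0.1, 0.4, -1.4]
opening: 0.0291
t 40.8 pos [0.4605 0.0464 0.1198] shift(mm) [ 7.8  0.2 -0.5] turn [0.001 0.003 0.   ] F [-0.1  0.4 -1.4] open 0.0291
```

```bash
python3 -m inch '[[[0.004,0,0,0,0.003,0,0],[0.004,0,0,0,0,0,0],[0.002,0,0,0,0,0,0],[0.001,0,0,0,0,0,0]]]'
python3 -c "
from h import *
delta([.46,.0465,.112],down(np.radians(7.4)))"
```

```text
t: 41.15
tool_pos: [0.4615, 0.0468, 0.1114]
orientation: [-0.102, 1.567, 0.102]
force: [-4.0, -0.9, 4.8]
opening: 0.03
t 41.1 pos [0.4615 0.0468 0.1114] shift(mm) [-0.6 -0.1 -1.6] turn [ 0.001  0.001 -0.   ] F [-4.  -0.9  4.8] open 0.03
```

Seating contact (5 N). I release, rise and look at everything, including the rod.

```bash
python3 -m inch '[[[0.001,0,-0.0005,0,0,0,0],[0,0,0,0,0,0,0.4],[0,0,0,0,0,0,0.55],[0,0,0,0,0,0,0.55],[0,0,0,0,0,0,0.55],[-0.015,0,0,0,0,0,0.55],[-0.03,0,0,0,0,0,0.55],[-0.04,0,0,0,0,0,0.55],[-0.04,0,0,0,0,0,0.55],[-0.02,0,0,0,0,0,0.55],[0,0.04,0,0,0,0,0.6],[0,0.04,0,0,0,0,0.6],[0,0.04,0,0,0,0,0.6],[0,0.03,0,0,0,0,0.6]]]'
python3 -c "
from h import *
delta([.46,.0465,.112],down(np.radians(7.4)))
c=cam('top');b=c['frame'];s=cam('scene')['frame']
o=np.zeros((560,800,3),np.uint8)
o[:400,:400]=cv2.resize(s[150:260,260:370],(400,400),interpolation=2)
o[:400,400:]=cv2.resize(b[250:340,330:420],(400,400),interpolation=2)
cv2.imwrite('pics/l.png',o)
cv2.imwrite('pics/m.png',cv2.resize(b[190:370,320:590],(800,533),interpolation=2))"
```

```text
t: 42.55
tool_pos: [0.4425, 0.1963, 0.2625]
orientation: [-0.094, 1.564, 0.095]
force: [-0.2, -1.5, -0.1]
opening: 0.0557
t 42.5 pos [0.4425 0.1963 0.2625] shift(mm) [ 150.5 -150.8   -1.3] turn [-0.009  0.005 -0.   ] F [-0.2 -1.5 -0.1] open 0.0557
```

View pics/l.png

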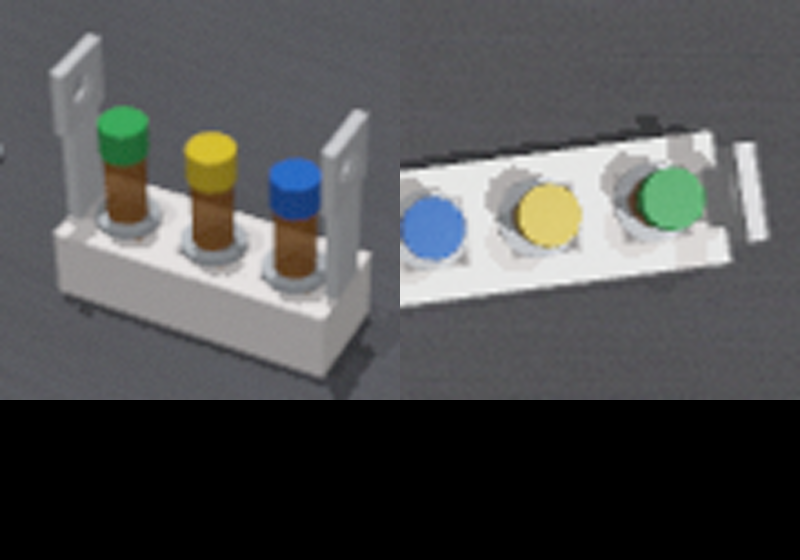

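View pics/m.png

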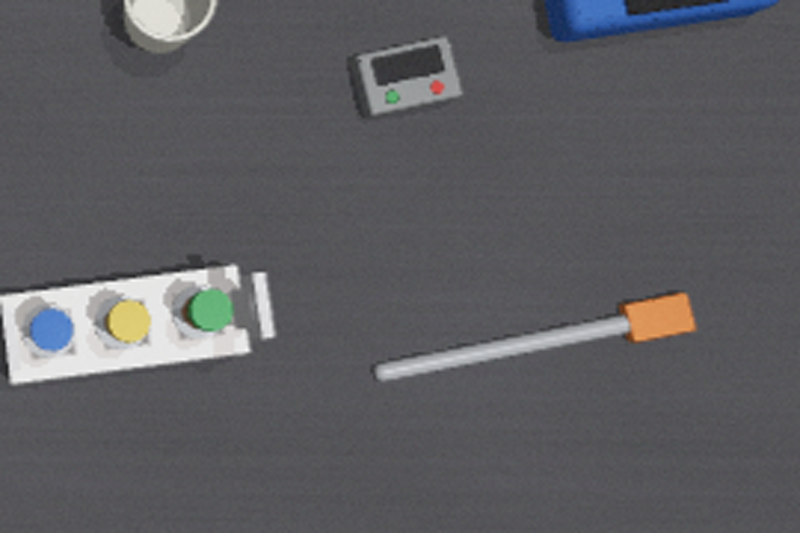

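All three vials are home: in the top view blue (52,329), yellow (129,321) and green (211,310), collars on the deck in the scene view. The rod lies with grip centre at (659,318) and tip at (377,373). The right plate's top is centred at (263,304).

```bash
python3 - <<'E'
from h import *
c=cam('top'); m=lambda x,y:(320+(x+.5)*.3375-.5,190+(y+.5)*.3375-.5)
G=B(c,*m(659,318),.014);T=B(c,*m(376,373),.007);d=T-G;a=np.degrees(np.arctan2(d[1],d[0]))
Rt=B(c,*m(626,325),.007)
print(G,T,a,np.linalg.norm(d),'shaft ang',np.degrees(np.arctan2(*(T-Rt)[1::-1])))
print('plate',B(c,*m(263,304.5),.157),'caps',[B(c,*m(*p),.12) for p in((52,329),(129,321),(211,310))])
delta([*G[:2],.2],down(np.radians(a-90)))
E
```

```text
[ 0.47443118 -0.42156468  0.014     ] [ 0.43142291 -0.20386341  0.007     ] 101.17524540836813 0.22201926612373402 shaft ang 100.93214846997292
plate [ 0.47937615 -0.0914336   0.157     ] caps [array([0.46279198, 0.04998026, 0.12      ]), array([ 0.46857524, -0.00391346,  0.12      ]), array([ 0.47646916, -0.06140113,  0.12      ])]
t 42.7 pos [0.4424 0.1957 0.2621] shift(mm) [  62.2 -616.5  -44.6] turn [-0.071  0.004  0.001] F [ 0.8  0.1 -0.4] open 0.0554
```

```bash
python3 -m inch '[[[0,-0.04,-0.003,0,0,0,0.6],[0,-0.042,-0.003,0,0,0,0.6],[0,-0.042,-0.003,0,0,0,0.6],[0,-0.042,-0.003,0,0,0,0.6],[0,-0.042,-0.003,0,0,0,0.6],[0,-0.042,-0.003,0,0,0,0.6],[0,-0.042,-0.003,0,0,0,0.6],[0,-0.042,-0.003,0,0,0,0.6],[0,-0.042,-0.003,0,0,0,0.6],[0,-0.042,-0.003,0,0,0,0.6],[0,-0.042,-0.003,0,0,0,0.6],[0,-0.042,-0.003,0,0,0,0.6],[0,-0.042,-0.003,0,0,0,0.6],[0,-0.03,-0.003,0,0,0,0.6],[0,-0.02,0,0,0,0,0.6],[0,0,0,-0.065,0,0,0.6]]]' 60
python3 -c "
from h import *
delta([.4744,-.4216,.02],down(np.radians(11.1)))"
```

```text
t: 44.3
tool_pos: [0.4592, -0.441, 0.2597]
orientation: [-0.142, 1.568, 0.135]
force: [0.2, 0.2, -0.6]
opening: 0.056
t 44.3 pos [ 0.4592 -0.441   0.2597] shift(mm) [239.6  17.4  19. ] turn [-0.018 -0.002  0.004] F [ 0.2  0.2 -0.6] open 0.056
```

```bash
python3 -m inch '[[[0.03,0.017,0.018,-0.018,0,0.004,0.6],[0.045,0,0,0,0,0,0.6],[0.045,0,0,0,0,0,0.6],[0.035,0,0,0,0,0,0.6],[0.02,0,0,0,0,0,0.6],[0.005,0,0,0,0,0,0.6]]]'
python3 -c "
from h import *
delta([.4744,-.4216,.02],down(np.radians(11.1)))"
```

```text
t: 44.9
tool_pos: [0.466, -0.431, 0.0747]
orientation: [-0.15, 1.569, 0.143]
force: [0.2, 1.0, 0.6]
opening: 0.0557
t 44.9 pos [ 0.466  -0.431   0.0747] shift(mm) [54.6  7.9 10.2] turn [-0.007 -0.003  0.004] F [0.2 1.  0.6] open 0.0557
```

```bash
python3 -m inch '[[[0.005,0.008,0.01,-0.007,0,0.004,0.6],[0.015,0.001,0.002,0,0,0,0.6],[0.012,0,0,0,0,0,0.6],[0.005,0,0,0,0,0,0.6]]]'
python3 -c "
from h import *
delta([.4744,-.4216,.02],down(np.radians(11.1)))"
```

```text
t: 45.3
tool_pos: [0.4769, -0.422, 0.0383]
orientation: [-0.154, 1.566, 0.148]
force: [-0.7, -0.5, -0.0]
opening: 0.0559
t 45.3 pos [ 0.4769 -0.422   0.0383] shift(mm) [18.3  0.9 -2.3] turn [-0.001 -0.001  0.004] F [-0.7 -0.5 -0. ] open 0.0559
```

```bash
python3 -m inch '[[[0.008,0.001,-0.002,0,0,0.004,0.6],[0.005,0,0,0,0,0,0.6],[0.002,0,0,0,0,0,0.6]]]'
python3 -c "
from h import *
delta([.4744,-.4216,.02],down(np.radians(11.1)))"
```

```text
t: 45.6
tool_pos: [0.4751, -0.4218, 0.0227]
orientation: [-0.152, 1.566, 0.151]
force: [-0.1, 1.0, -0.6]
opening: 0.0558
t 45.6 pos [ 0.4751 -0.4218  0.0227] shift(mm) [ 2.7  0.3 -0.6] turn [-0.    -0.001  0.   ] F [-0.1  1.  -0.6] open 0.0558
```

```bash
python3 -m inch '[[[0.002,0,0,0,0,0,0.2],[0.001,0,0,0,0,0,0],[0.0005,0,0,0,0,0,0],[0.0005,0,0,0,0,0,0],[0,0,0,0,0,0,0],[0,0,0,0,0,0,0]]]' 60
python3 -c "
from h import *
delta([.4744,-.4216,.02],down(np.radians(11.1)))"
python3 -m inch '[[[-0.005,0,0,0,0,0,0],[-0.02,0,0,0,0,0,0],[-0.03,0,0,0,0,0,0],[-0.03,0,0,0,0,0,0],[-0.025,0,0,0,0,0,0],[-0.004,0,0,0,0,0,0]]]'
python3 -c "
from h import *
delta([.4744,-.4216,.15],down(np.radians(7.4)))"
```

```text
t: 46.2
tool_pos: [0.4755, -0.4225, 0.0195]
orientation: [-0.153, 1.565, 0.15]
force: [-0.3, 0.4, -1.0]
opening: 0.0293
t 46.2 pos [ 0.4755 -0.4225  0.0195] shift(mm) [-0.5  1.1 -0.9] turn [-0.001  0.     0.002] F [-0.3  0.4 -1. ] open 0.0293
t: 46.8
tool_pos: [0.4743, -0.421, 0.1364]
orientation: [-0.151, 1.568, 0.153]
force: [0.7, -0.5, -0.4]
opening: 0.0291
t 46.8 pos [ 0.4743 -0.421   0.1364] shift(mm) [-13.6  -0.5  -0.1] turn [ 0.064 -0.002 -0.001] F [ 0.7 -0.5 -0.4] open 0.0291
```

```bash
python3 -c "
from h import *
delta([.5159,-.379,.1475],down(np.radians(7.4)))"
python3 -m inch '[[[-0.01,0.015,0.012,0.02,0,0,0],[-0.002,0.015,0.014,0.02,0,0,0],[0,0.01,0.01,0.02,0,0,0],[0,0.002,0.002,0.005,0,0,0]]]'
python3 -c "
from h import *
delta([.5159,-.379,.1475],down(np.radians(7.4)))"
```

```text
t 46.8 pos [ 0.4743 -0.421   0.1364] shift(mm) [-11.2  33.3  48.9] turn [ 0.064 -0.002 -0.001] F [ 0.7 -0.5 -0.4] open 0.0291
t: 47.2
tool_pos: [0.5047, -0.3727, 0.1478]
orientation: [-0.097, 1.57, 0.098]
force: [0.2, -0.5, -0.8]
opening: 0.0298
t 47.2 pos [ 0.5047 -0.3727  0.1478] shift(mm) [ 0.2 -7.6 10.3] turn [-0.005 -0.002 -0.   ] F [ 0.2 -0.5 -0.8] open 0.0298
```

```bash
python3 -m inch '[[[0,-0.003,0.008,-0.005,-0.002,0,0],[0,0,0.003,0,0,0,0],[0,0,0.001,0,0,0,0]]]'
python3 -c "
from h import *
delta([.5150,-.369,.1475],down(np.radians(7.4)))
c=cam('top');b=c['frame'];sc=cam('scene');s=sc['frame']
st=telemetry.read_state();M=R.from_rotvec(st['orientation']).as_matrix();T=st['tool_pos']+M@np.array([.0125,.225,0])
E=np.array([[.4781,-.0924,.135]])
print('tip',T,P(c,T),P(sc,T),'eye',P(c,E),P(sc,E))
o=np.hstack([cv2.resize(b[270:330,380:460],(400,300),interpolation=2),cv2.resize(s[150:210,230:310],(400,300),interpolation=2)])
cv2.imwrite('pics/n.png',o)"
```

```text
t: 47.5
tool_pos: [0.5168, -0.3744, 0.1454]
orientation: [-0.101, 1.57, 0.104]
force: [-0.1, 0.7, -1.5]
opening: 0.0295
t 47.5 pos [ 0.5168 -0.3744  0.1454] shift(mm) [-2.1  5.6 -1.1] turn [ 0.002 -0.002 -0.002] F [-0.1  0.7 -1.5] open 0.0295
tip [ 0.4873 -0.1514  0.1334] [[435.5872 288.9931]] [[257.4561 167.1535]] eye [[407.0455 293.3732]] [[281.5987 173.2536]]
```

View pics/n.png

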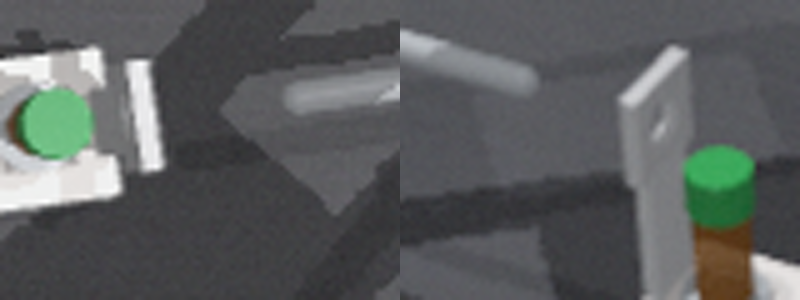

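The tip is at (437,290) top and (258,167) scene, within 1 px of the predicted lateral and height. Line and height agree with the hole at (282,174) in the scene. I advance gently.

```bash
python3 -m inch '[[[-0.001,0.01,0,0.002,-0.002,-0.002,0],[-0.001,0.015,0,0,0,0,0],[0,0.012,0,0,0,0,0]]]'
python3 -c "
from h import *
s=telemetry.read_state();yc=(s['tool_pos'][1]+.0071)/.992
delta([.4673-.129*(yc+0.02),-.0071+.992*(yc+.02),.1475],down(np.radians(7.4)))"
```

```text
t: 47.9
tool_pos: [0.5107, -0.3371, 0.1472]
orientation: [-0.099, 1.569, 0.099]
force: [0.4, 0.5, -0.5]
opening: 0.0295
t 47.9 pos [ 0.5107 -0.3371  0.1472] shift(mm) [-0.3 20.1 -0.5] turn [-0.004 -0.    -0.   ] F [ 0.4  0.5 -0.5] open 0.0295
```

```bash
python3 -m inch '[[[-0.0003,0.01,-0.0005,-0.004,0,0,0],[0,0.01,0,0,0,0,0],[0,0.01,0,0,0,0,0]]]'
cat > ln.py <<'E'
from h import *
s=telemetry.read_state();yc=(s['tool_pos'][1]+.0071)/.992
print('yc',yc*1e3)
delta([.4673-.129*(yc+0.02),-.0071+.992*(yc+.02),.1475],down(np.radians(7.4)))
E
python3 ln.py
```

```text
t: 48.2
tool_pos: [0.5057, -0.3033, 0.148]
orientation: [-0.103, 1.568, 0.103]
force: [-0.3, -0.3, -0.1]
opening: 0.0293
yc -298.57162398488197
t 48.2 pos [ 0.5057 -0.3033  0.148 ] shift(mm) [ 0.5 20.   0.2] turn [ 0.002  0.    -0.   ] F [-0.3 -0.3 -0.1] open 0.0293
```

Through the right eyelet with no force. I continue over the caps.

```bash
python3 -m inch '[[[0,0.02,0,0.002,0,0,0],[0,0.02,0,0,0,0,0],[0,0.02,0,0,0,0,0],[0,0.01,0,0,0,0,0]]]'; python3 ln.py
```

```text
t: 48.6
tool_pos: [0.4959, -0.2293, 0.1483]
orientation: [-0.102, 1.567, 0.101]
force: [0.2, -0.3, -1.1]
opening: 0.0296
yc -223.961345460348
t 48.6 pos [ 0.4959 -0.2293  0.1483] shift(mm) [ 0.8 20.   0.3] turn [0.    0.001 0.001] F [ 0.2 -0.3 -1.1] open 0.0296
```

```bash
python3 -m inch '[[[0,0.015,0,0,0,0,0],[0,0.015,0,0,0,0,0],[0,0.008,0,0,0,0,0]]]'; python3 ln.py
```

```text
t: 48.9
tool_pos: [0.4906, -0.1887, 0.1486]
orientation: [-0.103, 1.567, 0.101]
force: [0.5, 0.5, -0.9]
opening: 0.0295
yc -183.06722872623808
t 48.9 pos [ 0.4906 -0.1887  0.1486] shift(mm) [ 1.1 20.   0.3] turn [0.001 0.002 0.001] F [ 0.5  0.5 -0.9] open 0.0295
```

```bash
python3 -m inch '[[[0.001,0.015,0.0003,0.001,0.002,0,0],[0,0.012,0,0,0,0,0],[0,0.008,0,0,0,0,0],[0,0.008,0,0,0,0,0],[0,0.006,0,0,0,0,0]]]'; python3 ln.py
```

```text
t: 49.4
tool_pos: [0.4842, -0.1359, 0.1475]
orientation: [-0.103, 1.569, 0.1]
force: [-0.2, 0.7, -1.0]
opening: 0.029
yc -129.82681598104355
t 49.4 pos [ 0.4842 -0.1359  0.1475] shift(mm) [-0.  20.  -0.2] turn [-0.    -0.     0.002] F [-0.2  0.7 -1. ] open 0.029
```

```bash
python3 -m inch '[[[0.0015,0.006,0,0,0,0,0],[0.001,0.005,0,0,0,0,0],[0,0.002,0,0,0,0,0]]]'; python3 ln.py
```

```text
t: 49.7
tool_pos: [0.4824, -0.1217, 0.1448]
orientation: [-0.103, 1.569, 0.1]
force: [-0.7, -0.4, -0.8]
opening: 0.029
yc -115.54075533129857
t 49.7 pos [ 0.4824 -0.1217  0.1448] shift(mm) [-2.8 20.  -0.2] turn [-0.    -0.     0.002] F [-0.7 -0.4 -0.8] open 0.029
```

```bash
python3 -m inch '[[[0.001,0.002,0,0,0,0,0],[0,0.002,0,0,0,0,0]]]'; python3 ln.py
```

```text
t: 49.9
tool_pos: [0.4823, -0.1198, 0.1442]
orientation: [-0.106, 1.568, 0.096]
force: [1.7, -13.7, -4.7]
opening: 0.0292
yc -113.65028962504367
t 49.9 pos [ 0.4823 -0.1198  0.1442] shift(mm) [-3.4 20.  -0.3] turn [-0.001  0.     0.007] F [  1.7 -13.7  -4.7] open 0.0292
```

Grip is against the plate (14 N). I release and withdraw straight up.

```bash
python3 -m inch '[[[0.0005,0,0,0,0,0,0.35],[0,0,0,0,0,0,0.45],[0,0,0,0,0,0,0.5],[0,0,0,0,0,0,0.5],[0,0,0,0,0,0,0.5],[-0.01,0,0,0,0,0,0.5],[-0.02,0,0,0,0,0,0.5],[-0.035,0,0,0,0,0,0.5],[-0.04,0,0,0,0,0,0.5],[0,-0.03,0,0,0,0,0.5],[0,-0.04,0,0,0,0,0.5],[0,-0.045,0,0,0,0,0.5],[0,-0.045,0,0,0,0,0.5],[0,-0.04,0,0,0,0,0.5]]]'
python3 -c "
from h import *
c=cam('top');b=c['frame'];s=cam('scene')['frame']
o=np.zeros((500,800,3),np.uint8)
o[:400,:400]=cv2.resize(s[140:260,250:370],(400,400),interpolation=2)
o[:400,400:]=cv2.resize(b[170:330,285:485],(400,320),interpolation=2)[:400] if 0 else cv2.resize(b[150:350,280:480],(400,400),interpolation=2)
cv2.imwrite('pics/o.png',o)"
```

```text
t: 51.3
tool_pos: [0.5103, -0.3195, 0.2631]
orientation: [-0.114, 1.561, 0.1]
force: [-0.5, 1.0, -0.3]
opening: 0.0465
```

View pics/o.png

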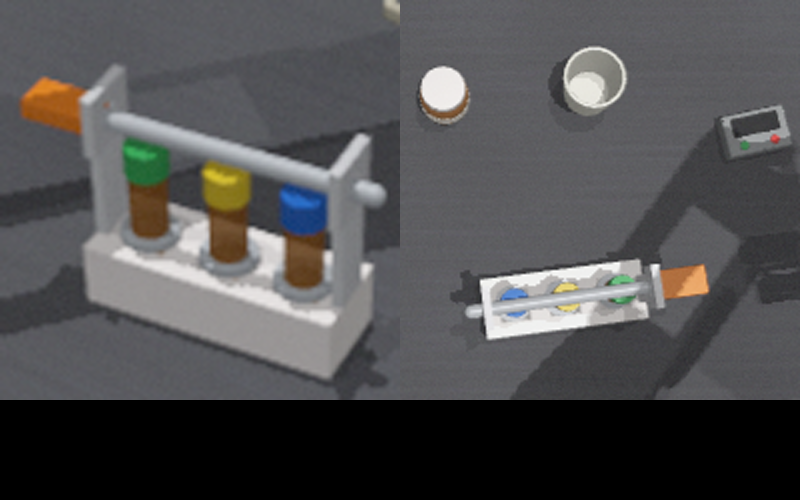

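```bash
python3 -c "
from h import *
c=cam('top')
for n,f in(('start',cv2.imread('pics/top0.png')),('now',c['frame'])):
    H=cv2.cvtColor(f,cv2.COLOR_BGR2HSV)[270:310,395:450]
    m=cv2.inRange(H,(5,120,90),(20,255,255));y,x=np.nonzero(m);print(n,x.min()+395,x.max()+395,x.mean()+395,y.mean()+270,len(x))
print(P(c,[[.467+.129*d,-.0071-.992*d,.138] for d in(.090,.140)]))
b=c['frame'];cv2.imwrite('pics/p.png',np.vstack([cv2.resize(b[275:310,390:450],(600,350),interpolation=2),cv2.resize(cam('scene')['frame'][150:185,250:310],(600,350),interpolation=2)])[:600])"
```

```text
start 411 436 423.71067415730334 290.77247191011236 356
now 411 433 421.9752321981424 290.43034055727554 323
[[409.24463634 293.09076936]
 [433.49513073 290.01489451]]
```

View pics/p.png

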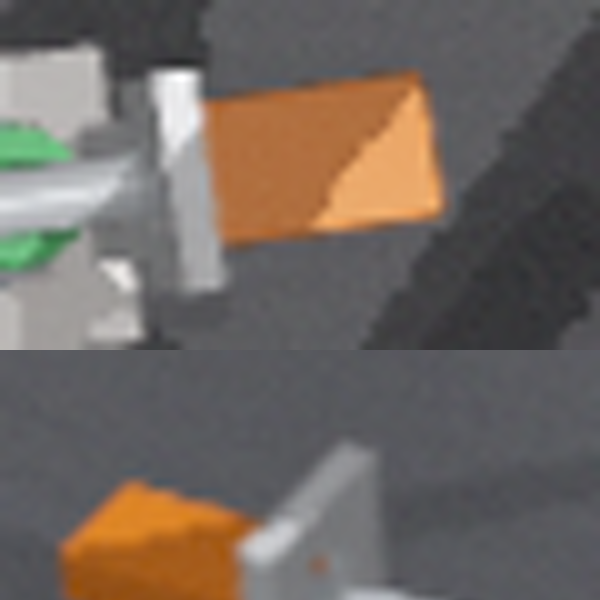

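The outer end of the grip is at pixel column 433–434, where full contact predicts 433.5, and no gap to the plate shows in either view. I hand in.

```bash
python3 -c "
from plant import workorder; print(workorder.close_job())"
```

```text
the job is handed in; nothing more can be done
None
```

The job is done and handed in at about 51 s of the 210 s allowed. I drew the rod out and laid it on the bench. All three vials (green, yellow, blue) were rocked to both jaw stops, lifted out and seated in the carrier. I then slid the rod back through both eyelets until the grip met the end plate (14 N), and let go.

- **Last pictures:** All three vials stand upright with their collars on the deck, and the shaft passes over the caps and out past the far plate. The grip's outer end is at column 433–434, against 433.5 predicted for full contact. The jar, beaker and timer look undisturbed; I did not measure them. The pink look-alike was left alone.
- **Rod knocked:** The rod was moved a few centimetres while it lay on the bench. I found it again in the pictures before picking it up.
- **Forces:** The green vial caught the pocket rim at 13 N on the way in and was re-aligned. Seating it read about 41 N up at the wrist (about 46 N in all). That load went through the gripped vial, not the gripper's body, and was well under the 120 N wrist limit.
- **Pictures:** I viewed 15 pictures, one over the budget, to check the grip against the plate.

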